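# Load the counting chamber on the microscope stage

## Task

Load the filled glass counting chamber into the slide holder on the microscope stage: keep it level, bring it in under the objective and slide it flat along the holder's rail until it is fully home against the end jaw; then swing the holder's clip finger fully shut against it. Do not bump the objectives or the head, do not drop the chamber, and leave the other things on the bench where they are.

Things in the scene. Friction and masses are not known exactly. Their poses are not given: they have to be found in the camera images.
- microscope: White compound microscope, fixed, 0.40 m tall. Origin on its optical axis at bench level; z up; x = loading direction (from the holder's open end, which faces the robot, to the end jaw). Column at -y (52 mm wide in x, front face y=-83 mm, up to z=296 mm); eyepieces at +y. Foot: 150 mm wide in x, 42 mm high. Focus knobs on the column reach x=-62 mm, y=-112 mm, z up to 115 mm.
- stage_edge (a point): Middle of the stage's near (-x) top edge, microscope axes. Stage: flat black plate 10 mm thick, top at z=150 mm, reaching x = -70 to +70, y = -62 to +68 mm about the optical axis. Open in front of this edge. A light spot 25 mm across marks the optical axis.
- rail (a point): Near end of the aluminium back rail of the slide holder, on its front face, at stage level (microscope x=-32, y=-17.5 mm). The rail runs along +x to the jaw, 6 mm high; the chamber's long side goes along it. Behind it a carriage bar of the same height, from y=-36.5 mm, x=-54 mm.
- jaw (a point): Face of the fixed end jaw at the far end of the rail, at stage level (microscope x=+38, y=-10 mm; the jaw reaches y=+5.5 mm, 6 mm high). The chamber's leading end stops against it. The holder is open towards -x and +y.
- chamber: Glass counting chamber (haemocytometer), pale green slab 76 mm long (x) x 35 mm wide (y) x 5 mm thick, 33 g or so, with a mirrored strip and dark grooves across its middle. Origin at the centre of its underside; z up. Either end may go first.
- home (a point): Point on the stage top on the optical axis (z = 150 mm): the chamber's origin lies here when it is fully home, its long axis along the microscope's x, its back edge along the rail and its leading end against the jaw.
- clip (a joint): Clip finger of the slide holder, rad. 0 = shut (stop): it points to the microscope's +y across the chamber's near end, its pad touching it. Grows as it swings out, anticlockwise from above, through -x (1.57) towards -y (stop 2.9). Starts at 2.35 to 2.75. Friction (about 1 N at the knob) holds it wherever it is left; no spring.
- clip_knob (a point): Middle of the upright round brass knob on the clip finger: 10 mm across, 16 mm tall (8.5 to 24.5 mm over the stage), 30 mm from the pivot. The finger is a steel bar 8 mm wide, 4.5 to 8.5 mm over the stage, reaching 37 mm from the pivot; at its tip a pad juts 12 mm towards the chamber (when shut).
- clip_pivot (a point): Pivot of the clip finger, an upright axis through the microscope's x = -50, y = -34 mm.
- objective_tip (a point): Lower tip of the working objective (23 mm across, tapering), on the optical axis, 33 mm over the stage.
- optics: Fixed optics over the stage, origin and axes as the microscope; not to be bumped. Objective turret: within 28 mm of the optical axis in x, underside at z about 215 to 235 mm, leaning towards the column, with two spare objectives on its column side (reaching x=-40 mm, y=-58 mm, z=185 mm). Mount and limb arm above, 52 mm wide in x, z 242 to 296 mm.
- head (a point): Underside of the binocular head on the optical axis (z=305 mm). Head: 66 mm wide in x, y -29 to +53 mm, z 305 to 341 mm; from it two eyepiece tubes rise to y=125, z=390 mm, 98 mm wide in x together. Part of the optics.
- tally: Bystander: chromed hand tally counter, 44 mm across, 36 mm tall. Origin at the centre of its underside.
- dropper: Bystander: small amber dropper bottle, 34 mm across, 75 mm tall. Origin at the centre of its underside.
- slidebox: Bystander: blue plastic slide box, 87 x 102 x 33 mm. Origin at the centre of its underside.

How it is judged (in metres and radians):
On the way, in this order (a step that is already met when the one before it is completed fails the run):
1. the chamber lies on the stage in the holder, under the objective and within 15 mm of fully home, while the clip finger still stands open (more than 0.4 rad) (x of chamber in the frame of home between -0.015 and 0.004 m and y of chamber in the frame of home between -0.007 and 0.007 m and z of chamber in the frame of home between -0.003 and 0.003 m and value of joint clip above 0.4 rad), for 0.1 s.
2. the clip finger is swung shut (less than 0.15 rad) (value of joint clip below 0.15 rad), for 0.1 s.
At the end, for the whole second after the job is handed in: The chamber lies flat and still on the stage, its centre within 4 mm of the home point along and across the rail and within 2 mm in height, its long axis within 0.1 rad of the rail, and the clip finger is shut to less than 0.15 rad (x of chamber in the frame of home between -0.004 and 0.004 m and y of chamber in the frame of home between -0.004 and 0.004 m and z of chamber in the frame of home between -0.002 and 0.002 m and angle between the x axis of chamber and the x axis of microscope, either way round below 0.1 rad and angle between chamber's own z axis and vertical below 0.05 rad and value of joint clip below 0.15 rad and linear speed of chamber below 0.01 m/s); the robot touches nothing.
It fails at once if the objectives, turret, head or eyepieces are bumped (more than 3 N) (contact force between optics and anything else above 3 N).
It fails at once if the filled chamber is tipped more than 0.35 rad from level (angle between chamber's own z axis and vertical above 0.35 rad).
It fails at once if the chamber is dropped (moves faster than 0.5 m/s out of the fingers) (linear speed of chamber above 0.5 m/s and contact force between the fingers and chamber below 0.2 N).
It fails at once if a bystander is moved more than 25 mm, or the bottle is tipped over (distance of any of tally, dropper, slidebox from where it was at the start of the episode above 0.025 m or angle between dropper's own z axis and vertical above 0.6 rad).
It also fails if it takes over 72 s, if anything falls off the work surface, if the arm or the gripper's body presses on something with over 40 N, if the wrist force passes 120 N, or if a joint passes its speed limit or range.

## Robot

A 6-joint arm with a two-finger parallel gripper is mounted at the origin on the work surface. World frame = base frame: x ahead of the robot, y to its left, z up, the work surface at z = 0. Lengths are in mm, angles in rad, forces in N, time in s.
With the tool pointing down it reaches from about 275 to 725 mm from the base axis. Payload 15.9 kg.
Tool frame: the origin (TCP) lies where the fingers leave the gripper's body, on its centre line; the fingertips stand 73 mm ahead of it and the grasp point (between the pads) lies 54 mm ahead of it; z points along the fingers, y is the direction in which the jaws open and shut (so a half turn about z gives the same grasp; the last joint's range is limited). The gripper opens to 85 mm and grips with 20 to 120 N. Pads are 22 mm wide; open, the fingers measure 114 mm over their backs; the gripper's body (76 mm by 85 mm) begins 54 mm behind the grasp point. The pads swing forward as they close: fully open they stand 13 mm farther back than shut.
Start: joints at [1.151, 0.213, -0.034, 1.323, 0, 1.571], TCP at [203.781, 456.573, 303.906] pointing down, gripper open.
Joint ranges: [-2.98, 2.98], [-0.74, 1.72], [-1.14, 1.35], [-2.1, 2.04], [-1.57, 1.44], [-3.14, 3.14]. Speed limits (rad/s): [1.89, 1.89, 2.39, 2.57, 3.14, 3.14].

## Interface

Orientations are given as a 3x3 rotation matrix whose columns are the frame's x, y, z axes.
In Python, from plant import r gives the robot as it stands.
- The arm moves only by the tool play_rows, never from a script. Its argument "deltas" is a list of rows, each a list of 3 entries, a list of its own where there are three numbers: the shift along the world's x, y, z in mm, then the turn, a rotation vector about the world's x, y, z in rad, then the closure, from 0 (fully open) to 1 (shut). In form: [[[tx, ty, tz], [wx, wy, wz], claw], ...]. A call has 1 to 5 rows; each row is the pose to reach, as a shift and turn from the pose commanded when the call began; what a row does not reach only later rows make up. A row lasts 1/12 s, in which the tool goes at most 41.7 mm and 7.16 degrees, less where a joint would pass 70% of its speed; a pose out of reach is approached as far as the arm can. A call with a gripper value outside its range is refused whole. The fingers move at their own pace and stop on an object; "force" is the grip in N (left out, the last holds). Time passes only in rows, so rows that repeat a pose let the fingers close. It gives the time, the measured TCP pose, the force and the opening at its end, in the units of the state.
- r.read_state(): the state, without advancing time (a new reading comes with each control period).
- r.camera(name): name is "side" or "top" or "wrist"; returns the picture (480x640x3 uint8, red, green, blue); there is no depth.
- r.camera_info(name): a dict with "camera_matrix" (3x3 intrinsics, pixels), "R" (3x3) and "t" (3): a world point X has camera coordinates R X + t; the wrist camera has in their place "tool_from_camera" (4x4, takes a point from camera to tool coordinates, whose origin is the TCP and whose axes are the flange's). Camera axes: x right, y down, z forward; pixel columns grow to the right and rows downward; lengths in mm; the calibration is good to about 2 mm. A picture is of the moment at which its call begins: read the wrist's pose just before it. camera_info takes no time and is no camera call.
- r.finish_job(): hands the job in, once; it reports no verdict.
The state is a dict: "time": time; "qpos": joint angles; "joint_vel": joint speeds; "joint_torque": joint torques, N m; "ee_pos": TCP position; "ee_rot": TCP orientation; "contact_force": force on the tool from outside, world axes, zero at the start; "moment": the same for the moment, N m; "width": finger opening in mm.
Only numpy, scipy, OpenCV 4.12 (cv2) and the standard library are available. Lean on these libraries where they do the work, as an engineer would, in place of code of your own. Each camera call takes 0.05 s, during which the arm holds its last target.

## Working session

There is one attempt and no reset: what is moved stays moved. The work goes in short steps, Python scripts to look and compute and a tool call to move; the robot and the scene stay as the last step left them, time stands still between calls to the robot, and variables do not carry over. Pictures are saved under pics/ and viewed, and the job is handed in when it is done.

Besides the shell and the picture viewer there is one more tool, called after ">>>" in YAML: its name, and indented under it one key for each argument. play_rows: Moves the arm, as the interface text tells. Its arguments: {"type":"object","properties":{"deltas":{"type":"array"},"force":{"type":"number"}},"required":["deltas"]}

```bash
ls; mkdir -p pics
python3 - <<'E'
from plant import r
import cv2
s=r.read_state(); print(s)
for n in ["side","top","wrist"]:
    im=r.camera(n); cv2.imwrite(f"pics/{n}0.png",im[:,:,::-1]); print(n,r.camera_info(n))
E
```

```text
pics
{'time': 0.0, 'qpos': array([ 1.15100973e+00,  2.13343127e-01, -3.50511993e-02,  1.32346206e+00,
        1.82540481e-05,  1.57077217e+00]), 'joint_vel': array([-1.41840316e-04, -1.31689106e-03,  1.09453965e-05,  1.49270881e-04,
       -1.04353691e-03, -1.80457390e-04]), 'joint_torque': array([-1.86162331e-03, -6.86146832e+01,  4.87123311e+01,  1.76718511e-02,
       -4.54391948e-04, -9.29341809e-06]), 'ee_pos': array([203.67959383, 456.36762251, 303.42574754]), 'ee_rot': array([[-9.13185772e-01,  4.07543305e-01, -4.48714855e-04],
       [ 4.07543551e-01,  9.13185267e-01, -9.60585410e-04],
       [ 1.82796421e-05, -1.06006377e-03, -9.99999438e-01]]), 'contact_force': array([ 0.17990271, -0.46406666,  0.0524268 ]), 'moment': array([ 0.03789864, -0.01805056,  0.01274618]), 'width': 85.17752736780349}
side {'camera_matrix': array([[494.15253489,   0.        , 322.02091543],
       [  0.        , 494.15253489, 239.87857721],
       [  0.        ,   0.        ,   1.        ]]), 'R': array([[-0.99041873, -0.13699574,  0.01740404],
       [-0.11194464,  0.7226584 , -0.68208008],
       
[... 326 characters left out ...]
],
       [-0.99448986,  0.01781946, -0.10330726],
       [ 0.10335689,  0.00188434, -0.99464255]]), 't': array([  93.62441486,  592.28015035, 1249.31692718])}
wrist {'camera_matrix': array([[375.80607476,   0.        , 320.95045591],
       [  0.        , 375.80607476, 234.18861952],
       [  0.        ,   0.        ,   1.        ]]), 'tool_from_camera': array([[-4.72882042e-04, -9.45103227e-01, -3.26771583e-01,
         8.44792581e+01],
       [ 9.99998883e-01,  1.63134904e-05, -1.49431429e-03,
         4.45697607e-01],
       [ 1.41761204e-03, -3.26771925e-01,  9.45102164e-01,
        -6.98605270e+01],
       [ 0.00000000e+00,  0.00000000e+00,  0.00000000e+00,
         1.00000000e+00]])}
```

View pics/side0.png

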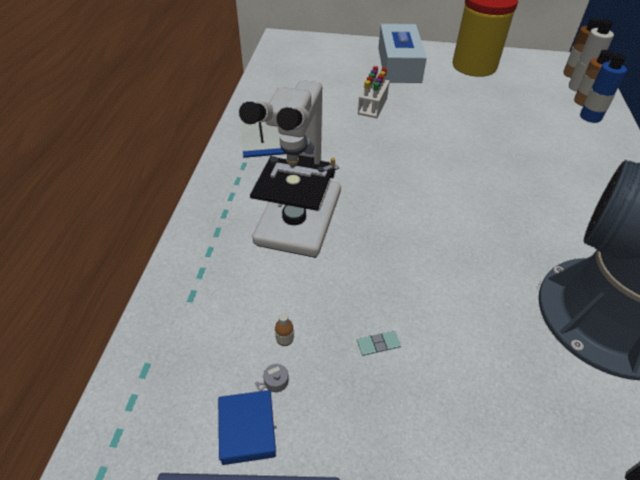

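View pics/top0.png

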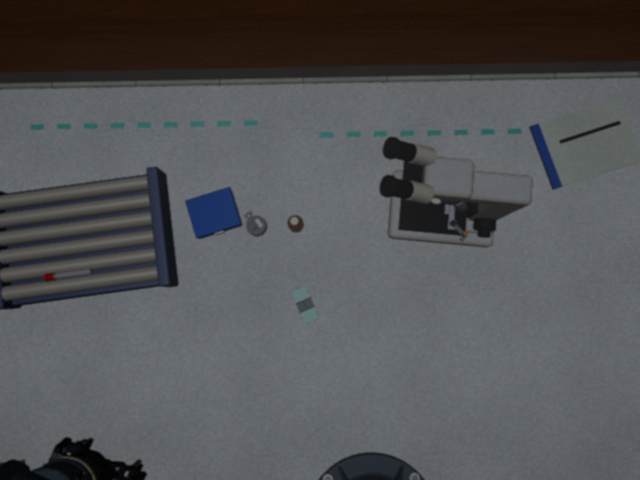

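View pics/wrist0.png

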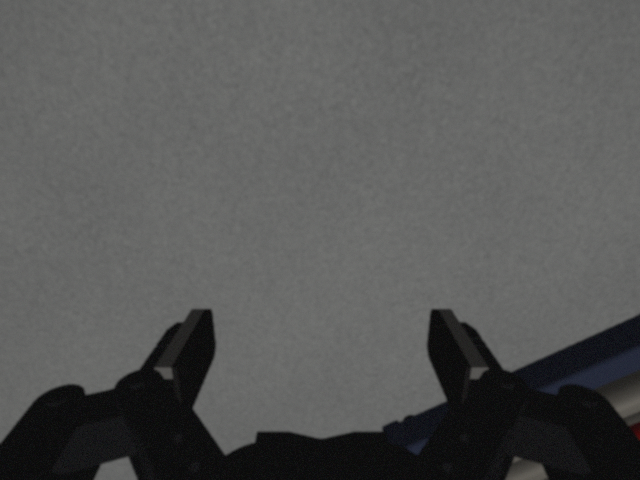

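```bash
cat > h.py <<'E'
import numpy as np, cv2
from plant import r
def ray(n,px,st=None):
    i=r.camera_info(n); K=i["camera_matrix"]
    d=np.linalg.inv(K)@np.array([px[0],px[1],1.])
    if n=="wrist":
        T=i["tool_from_camera"]; R=st["ee_rot"]; 
        o=R@T[:3,3]+st["ee_pos"]; d=R@T[:3,:3]@d
    else:
        R=i["R"]; o=-R.T@i["t"]; d=R.T@d
    return o,d/np.linalg.norm(d)
def onz(n,px,z,st=None):
    o,d=ray(n,px,st); return o+d*(z-o[2])/d[2]
def proj(n,X,st=None):
    i=r.camera_info(n); K=i["camera_matrix"]; X=np.asarray(X,float)
    if n=="wrist":
        T=i["tool_from_camera"]; p=st["ee_rot"].T@(X-st["ee_pos"]); c=T[:3,:3].T@(p-T[:3,3])
    else: c=i["R"]@X+i["t"]
    u=K@c; return u[:2]/u[2]
E
python3 - <<'E'
from h import *
for n,(x,y,w,h) in dict(side=(350,320,60,45),top=(285,280,45,50)).items():
    im=cv2.imread(f"pics/{n}0.png")
    hsv=cv2.cvtColor(im,cv2.COLOR_BGR2HSV)
    m=((hsv[...,0]>65)&(hsv[...,0]<100)&(hsv[...,1]>35)).astype(np.uint8)
    mm=np.zeros_like(m); mm[y:y+h,x:x+w]=m[y:y+h,x:x+w]
    pts=np.argwhere(mm)[:,::-1].astype(np.float32)
    rc=cv2.minAreaRect(pts); b=cv2.boxPoints(rc)
    print(n,len(pts),rc)
    P=np.array([onz(n,p,5) for p in b]); print(P.round(1), P.mean(0).round(1))
a=cv2.imread("pics/side0.png")[70:260,230:350]; cv2.imwrite("pics/s0z.png",cv2.resize(a,None,fx=3,fy=3,interpolation=2)[:600])
a=cv2.imread("pics/top0.png")[130:260,370:540]; cv2.imwrite("pics/t0z.png",cv2.resize(a,None,fx=4,fy=4,interpolation=2))
for n in ["top","side"]:
    i=r.camera_info(n); print(-i["R"].T@i["t"])
E
```

```text
side 494 ((378.5117492675781, 342.5529479980469), (16.920574188232422, 40.89138412475586), 77.47119140625)
[[493.9 133.7   5. ]
 [420.7 103.2   5. ]
 [412.7 138.    5. ]
 [484.2 167.3   5. ]] [452.9 135.6   5. ]
top 398 ((304.714599609375, 304.4936218261719), (34.80879211425781, 15.74968147277832), 66.50143432617188)
[[479.7 163.8   5. ]
 [492.7 132.3   5. ]
 [423.5 103.3   5. ]
 [410.6 134.7   5. ]] [451.6 133.5   5. ]
[ 461.53226673   80.70112822 1304.15849757]
[504.14990846 634.29237262 804.27669145]
```

View pics/s0z.png

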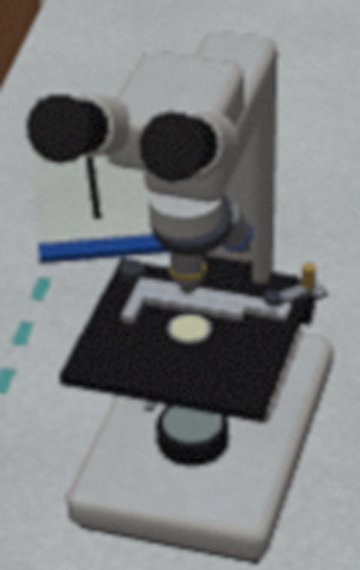

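View pics/t0z.png

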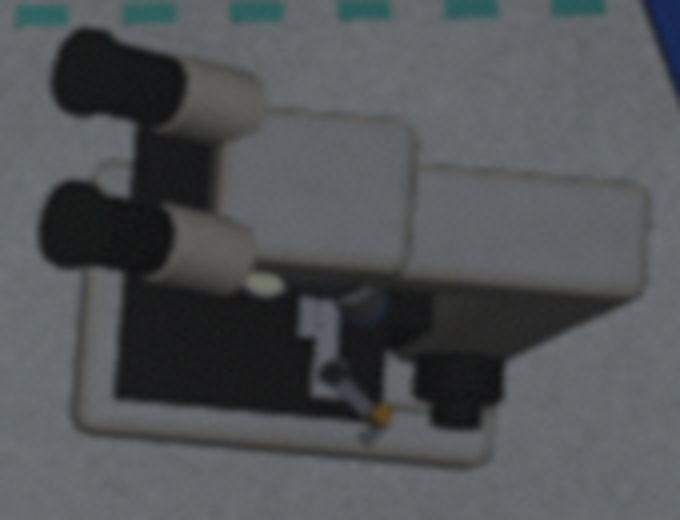

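Run:
```python
from h import *
S=lambda u,v:(230+u/3,70+v/3); T=lambda u,v:(370+u/4,130+v/4)
a=onz("side",S(62,378),150); b=onz("side",S(267,416),150); c=onz("side",S(187,328),150)
k=S(309,270)
print(a,b,c, np.linalg.norm(a-b)); d=a-b; print("yaw",np.arctan2(d[1],d[0]))
t1=onz("top",T(116,398),150); t2=onz("top",T(378,418),150); print("top near edge",t1,t2)
d=t1-t2; print("yaw",np.arctan2(-d[0],d[1]))
sp=onz("top",T(265,285),150); print(sp)
# knob: top z 174.5
print("knob side",onz("side",S(309,266),174.5),"top",onz("top",T(381,412),174.5))
```

```text
[731.45771556 -67.48622804 150.        ] [593.52086094 -52.50892383 150.        ] [ 659.59448992 -130.21006262  150.        ] 138.74759639544052
yaw -0.10815715137324211
top near edge [594.42846168 -57.83286445 150.        ] [ 582.36511874 -184.73872464  150.        ]
yaw -0.09477264654440543
[ 648.69675432 -132.27402336  150.        ]
knob side [ 582.80486667 -179.46962404  174.5       ] top [ 582.64329379 -180.64807272  174.5       ]
```

```bash
cat >> h.py <<'E'
from scipy.spatial.transform import Rotation as Ro
def pose(P,head,th,off=(-11,0,73)):
    "tool pose with tool point off at world P"
    h=np.array([np.cos(head),np.sin(head),0]); Z=np.array([0,0,1.])
    z=np.sin(th)*h-np.cos(th)*Z; x=np.cos(th)*h+np.sin(th)*Z; y=np.cross(z,x)
    R=np.c_[x,y,z]; return np.array(P)-R@np.array(off,float),R
def delta(P,head,th,off=(-11,0,73)):
    s=r.read_state(); t,R=pose(P,head,th,off)
    w=Ro.from_matrix(R@s["ee_rot"].T).as_rotvec()
    print("t",s["time"].__round__(2),"TCP",s["ee_pos"].round(1),"goal",t.round(1),"shift",(t-s["ee_pos"]).round(1),"rot",w.round(3),"q",s["qpos"].round(2),"F",s["contact_force"].round(1),"w",round(s["width"],1))
    return t,R
E
python3 - <<'E'
from h import *
h=.395
delta((452.2-30*np.cos(h),134.5-30*np.sin(h),60),h,.8)
E
```

```text
t 0.15 TCP [203.7 456.4 303.5] goal [383.2 105.8 118.8] shift [ 179.6 -350.6 -184.8] rot [ 1.001 -0.013 -2.175] q [ 1.15  0.21 -0.03  1.32  0.    1.57] F [-0.4  0.  -0.2] w 85.5
```

>>> play_rows:
  deltas:
    - [[20,-35,-5],[0,0,-0.12],0]
    - [[40,-70,-10],[0,0,-0.24],0]
    - [[60,-105,-15],[0,0,-0.36],0]
    - [[80,-140,-20],[0,0,-0.48],0]
    - [[100,-175,-25],[0,0,-0.6],0]

```text
time: 0.57
ee_pos: [304.0, 279.8, 278.6]
ee_rot: [[-0.519, 0.855, 0.0], [0.855, 0.519, -0.0], [-0.0, -0.0, -1.0]]
contact_force: [1.7, -0.2, -0.1]
width: 85.0
```

Run:
```python
from h import *
h=.395
delta((452.2-30*np.cos(h),134.5-30*np.sin(h),60),h,0.0)
```

```text
t 0.57 TCP [304.  279.8 278.6] goal [434.7 127.2 133. ] shift [ 130.6 -152.6 -145.6] rot [ 0.    -0.    -1.722] q [ 0.74  0.04 -0.3   1.23 -0.    1.77] F [ 1.7 -0.2 -0.1] w 85.0
```

>>> play_rows:
  deltas:
    - [[20,-35,0],[0,0,-0.12],0]
    - [[40,-70,0],[0,0,-0.24],0]
    - [[55,-105,0],[0,0,-0.36],0]
    - [[65,-140,0],[0,0,-0.48],0]
    - [[75,-160,0],[0,0,-0.6],0]

```text
time: 0.98
ee_pos: [378.8, 118.6, 278.9]
ee_rot: [[0.057, 0.998, -0.0], [0.998, -0.057, -0.001], [-0.001, -0.0, -1.0]]
contact_force: [1.1, 0.5, 0.7]
width: 85.7
```

>>> play_rows:
  deltas:
    - [[0,0,0],[0,0,-0.12],0]
    - [[0,0,0],[0,0,-0.24],0]
    - [[0,-5,0],[0,0,-0.36],0]
    - [[0,-10,0],[0,0,-0.48],0]
    - [[0,-10,0],[0,0,-0.6],0]

```text
time: 1.4
ee_pos: [378.7, 110.9, 278.8]
ee_rot: [[0.61, 0.793, -0.0], [0.793, -0.61, -0.0], [-0.0, -0.0, -1.0]]
contact_force: [0.5, 0.2, -0.3]
width: 85.4
```

>>> play_rows:
  deltas:
    - [[0,0,0],[0,0,-0.12],0]
    - [[0,0,0],[0,0,-0.24],0]
    - [[0,0,0],[0,0,-0.36],0]
    - [[0,0,0],[0,0,-0.48],0]
    - [[0,0,0],[0,0,-0.52],0]

```text
time: 1.82
ee_pos: [378.7, 111.5, 278.8]
ee_rot: [[0.923, 0.384, -0.0], [0.384, -0.923, -0.0], [-0.0, -0.0, -1.0]]
contact_force: [0.2, -0.1, -0.3]
width: 85.1
```

Run:
```python
from h import *
h=.395
delta((452.2-30*np.cos(h),134.5-30*np.sin(h),60),h,0.8)
```

```text
t 1.82 TCP [378.7 111.5 278.8] goal [383.2 105.8 118.8] shift [   4.6   -5.8 -160. ] rot [ 0.308 -0.739  0.001] q [ 0.29  0.   -0.33  1.23  0.    3.03] F [ 0.2 -0.1 -0.3] w 85.1
```

Tilt to 0.8 rad while descending to ~60 mm above the bench grasp.

>>> play_rows:
  deltas:
    - [[1,-1,-25],[0.046,-0.11,0],0]
    - [[2,-2,-50],[0.092,-0.22,0],0]
    - [[3,-4,-75],[0.139,-0.333,0],0]
    - [[4,-5,-100],[0.185,-0.443,0],0]
    - [[4.5,-6,-120],[0.231,-0.554,0],0]

```text
time: 2.23
ee_pos: [383.9, 106.5, 171.5]
ee_rot: [[0.842, 0.39, 0.373], [0.357, -0.921, 0.157], [0.404, 0.001, -0.915]]
contact_force: [1.1, 0.2, 0.1]
width: 85.4
```

>>> play_rows:
  deltas:
    - [[0,0,-20],[0.04,-0.095,0],0]
    - [[0,0,-40],[0.077,-0.185,0],0]
    - [[0,0,-40],[0.077,-0.185,0],0]

```text
time: 2.48
ee_pos: [386.9, 107.0, 134.7]
ee_rot: [[0.752, 0.39, 0.531], [0.32, -0.921, 0.223], [0.576, 0.002, -0.817]]
contact_force: [-134.0, -25.9, -110.4]
width: 85.7
```

Run:
```python
from h import *
h=.395
delta((452.2-30*np.cos(h),134.5-30*np.sin(h),60),h,0.8)
im=r.camera("wrist"); cv2.imwrite("pics/w1.png",im[:,:,::-1])
```

```text
t 2.48 TCP [386.9 107.  134.7] goal [383.2 105.8 118.8] shift [ -3.6  -1.3 -15.9] rot [ 0.074 -0.171 -0.005] q [ 0.2  -0.23 -1.14  0.06  0.11  2.98] F [-134.   -25.9 -110.4] w 85.7
```

View pics/w1.png

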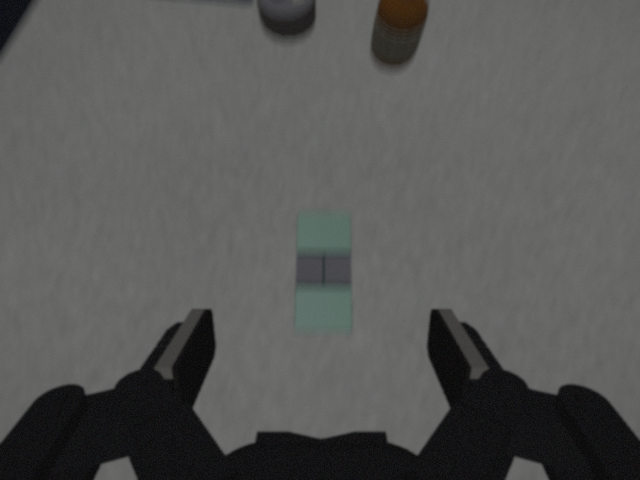

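>>> play_rows:
  deltas:
    - [[0,0,20],[-0.046,0.11,0],0]
    - [[0,0,30],[-0.09,0.22,0],0]
    - [[0,0,30],[-0.1,0.25,0],0]

```text
time: 2.78
ee_pos: [385.9, 106.7, 163.8]
ee_rot: [[0.863, 0.389, 0.321], [0.364, -0.921, 0.139], [0.35, -0.003, -0.937]]
contact_force: [1.5, 0.6, -0.1]
width: 85.1
```

Run:
```python
from h import *
np.set_printoptions(suppress=True)
h=.395
delta((452.2-30*np.cos(h),134.5-30*np.sin(h),60),h,0.4)
s=r.read_state(); print(s["qpos"],s["ee_rot"].round(3),s["contact_force"])
```

```text
t 2.78 TCP [385.9 106.7 163.8] goal [407.6 115.9 131.5] shift [ 21.7   9.2 -32.3] rot [ 0.014 -0.04  -0.005] q [ 0.23 -0.16 -0.85  0.52  0.06  2.99] F [ 1.5  0.6 -0.1] w 85.1
[ 0.23278706 -0.15739683 -0.85289536  0.52271217  0.06106902  2.98579463] [[ 0.863  0.389  0.321]
 [ 0.364 -0.921  0.139]
 [ 0.35  -0.003 -0.937]] [ 1.51347342  0.55586003 -0.13682274]
```

Run:
```python
import numpy as np
from scipy.optimize import least_squares
S=[((.21334,-.03505,1.32346),np.hypot(203.68,456.37),303.43),((.04,-.30,1.23),np.hypot(304,279.8),278.6),((0,-.33,1.23),np.hypot(378.7,111.5),278.8),((-.1574,-.8529,.5227),np.hypot(385.9,106.7),163.8),((-.23,-1.14,.06),np.hypot(386.9,107),134.7)]
def fk(p,q):
    r0,z0,L1,al,L2,be,D=p; a=q[0]-q[1]; b=a+q[2]
    return r0+L1*np.sin(q[0]+al)+L2*np.cos(a+be)+D*np.cos(b), z0+L1*np.cos(q[0]+al)-L2*np.sin(a+be)-D*np.sin(b)
pr=np.array([0,350,350,0,350,0,250.]); sg=np.array([60,150,100,.3,100,.3,80])
def res(p):
    e=[]
    for q,r,z in S:
        R,Z=fk(p,q); e+=[(R-r)/2,(Z-z)/2]
    return np.r_[e,(p-pr)/sg*.3]
s=least_squares(res,pr,x_scale=sg); print(s.x.round(2),res(s.x)[:10].round(2)*2)
```

```text
[ 4.3260e+01  2.2266e+02  4.9400e+02 -5.0000e-02  3.7558e+02 -1.7000e-01
  3.7829e+02] [ 0.34  0.42 -1.7  -1.94  1.32  1.1  -0.04  0.96  0.06 -0.54]
```

```bash
cat > kin.py <<'E'
import numpy as np
from scipy.optimize import least_squares
p=[43.26,222.66,494,-.05,375.58,-.17,378.29]
def fk(q):
    r0,z0,L1,al,L2,be,D=p; a=q[0]-q[1]; b=a+q[2]
    return r0+L1*np.sin(q[0]+al)+L2*np.cos(a+be)+D*np.cos(b), z0+L1*np.cos(q[0]+al)-L2*np.sin(a+be)-D*np.sin(b),b
def ik(r,z,th):
    s=least_squares(lambda q:np.array([fk(q)[0]-r,fk(q)[1]-z,300*(fk(q)[2]-(np.pi/2-th))]),[0,-.6,.8])
    return s.x.round(2),round(s.cost,1)
E
python3 - <<'E'
from h import *; from kin import *
h=.395
for th in (0,.1,.2,.3,.4,.5):
  for ins in (11,):
    P=(452.2-(38-ins)*np.cos(h),134.5-(38-ins)*np.sin(h),2)
    t,R=pose(P,h,th); print(th,t.round(1),ik(np.hypot(t[0],t[1]),t[2],th))
h=-.1; o=np.array([658,-130,150]); Rm=Ro.from_euler('z',h).as_matrix()
for x in (-80,-60,-38):
  for th in (0,.3,.6,.8,1,1.2,1.4):
    t,R=pose(o+Rm@np.array([x,2,2]),h,th); print(x,th,t.round(1),ik(np.hypot(t[0],t[1]),t[2],th))
E
```

```text
0 [437.4 128.3  75. ] (array([ 0.31, -0.57,  0.69]), np.float64(0.0))
0.1 [430.7 125.5  75.7] (array([ 0.24, -0.68,  0.55]), np.float64(0.0))
0.2 [423.8 122.7  75.7] (array([ 0.17, -0.79,  0.41]), np.float64(0.0))
0.3 [417.1 119.9  75. ] (array([ 0.11, -0.9 ,  0.26]), np.float64(0.0))
0.4 [410.4 117.1  73.5] (array([ 0.06, -1.02,  0.1 ]), np.float64(0.0))
0.5 [403.9 114.4  71.3] (array([ 0.03, -1.13, -0.09]), np.float64(0.0))
-80 0 [ 589.5 -121.1  225. ] (array([0.45, 0.07, 1.2 ]), np.float64(0.0))
-80 0.3 [ 567.6 -118.9  225. ] (array([ 0.19, -0.32,  0.76]), np.float64(0.0))
-80 0.6 [ 546.6 -116.8  218.5] (array([ 0.  , -0.69,  0.28]), np.float64(0.0))
-80 0.8 [ 534.1 -115.6  210.8] (array([-0.07, -0.93, -0.09]), np.float64(0.0))
-80 1 [ 523.4 -114.5  200.7] (array([-0.03, -1.17, -0.57]), np.float64(0.0))
-80 1.2 [ 514.9 -113.6  188.7] (array([ 0.3 , -1.42, -1.35]), np.float64(0.0))
-80 1.4 [ 508.9 -113.   175.2] (array([ 1.41, -1.69, -2.91]), np.float64(58.4))
-60 0 [ 609.4 -123.1  225. ] (array([0.49, 0.14, 1.22]), np.float64(0.0))
-60 0.3 [ 587.5 -120.9  225. ] (array([ 0.23, -0.
[... 268 characters left out ...]
 1.2 [ 534.8 -115.6  188.7] (array([ 0.31, -1.37, -1.3 ]), np.float64(0.0))
-60 1.4 [ 528.8 -115.   175.2] (array([ 1.18, -1.59, -2.6 ]), np.float64(0.0))
-38 0 [ 631.3 -125.3  225. ] (array([0.53, 0.21, 1.25]), np.float64(0.0))
-38 0.3 [ 609.4 -123.1  225. ] (array([ 0.27, -0.21,  0.78]), np.float64(0.0))
-38 0.6 [ 588.4 -121.   218.5] (array([ 0.09, -0.6 ,  0.28]), np.float64(0.0))
-38 0.8 [ 575.9 -119.8  210.8] (array([ 0.02, -0.85, -0.1 ]), np.float64(0.0))
-38 1 [ 565.2 -118.7  200.7] (array([ 0.06, -1.09, -0.58]), np.float64(0.0))
-38 1.2 [ 556.7 -117.8  188.7] (array([ 0.32, -1.31, -1.26]), np.float64(0.0))
-38 1.4 [ 550.7 -117.2  175.2] (array([ 0.96, -1.48, -2.27]), np.float64(0.0))
```

Add to h.py:
```python
def pose(P,head,th,off=(11,0,73)):
    "flipped: tool x points back; head = lean direction of fingers"
    h=np.array([np.cos(head),np.sin(head),0]); Z=np.array([0,0,1.])
    z=np.sin(th)*h-np.cos(th)*Z; x=-(np.cos(th)*h+np.sin(th)*Z); y=np.cross(z,x)
    R=np.c_[x,y,z]; return np.array(P)-R@np.array(off,float),R
def delta(P,head,th,off=(11,0,73)):
    s=r.read_state(); t,R=pose(P,head,th,off)
    w=Ro.from_matrix(R@s["ee_rot"].T).as_rotvec()
    print("t",s["time"].__round__(2),"TCP",s["ee_pos"].round(1),"goal",t.round(1),"shift",(t-s["ee_pos"]).round(1),"rot",w.round(3),"q",s["qpos"].round(2),"F",s["contact_force"].round(1),"w",round(s["width"],1))
    return t,R
```

```text
(no output)
```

>>> play_rows:
  deltas:
    - [[10,4,15],[-0.045,0.11,0],0]
    - [[20,8,20],[-0.09,0.22,0],0]
    - [[30,11,20],[-0.138,0.33,0.005],0]
    - [[30,11,20],[-0.138,0.33,0.005],0]

```text
time: 3.12
ee_pos: [419.6, 119.1, 182.3]
ee_rot: [[0.919, 0.394, -0.007], [0.394, -0.919, 0.003], [-0.005, -0.005, -1.0]]
contact_force: [-1.0, 0.0, -0.7]
width: 85.3
```

>>> play_rows:
  deltas:
    - [[0,0,0],[0,0,0.12],0]
    - [[0,0,0],[0,0,0.24],0]
    - [[0,0,0],[0,0,0.36],0]
    - [[0,0,0],[0,0,0.48],0]
    - [[0,0,0],[0,0,0.6],0]

```text
time: 3.53
ee_pos: [416.5, 118.0, 182.5]
ee_rot: [[0.532, 0.847, -0.004], [0.847, -0.532, 0.005], [0.002, -0.006, -1.0]]
contact_force: [0.2, 0.4, -0.0]
width: 85.1
```

>>> play_rows:
  deltas:
    - [[0,0,0],[0,0,0.12],0]
    - [[0,0,0],[0,0,0.24],0]
    - [[0,0,0],[0,0,0.36],0]
    - [[0,0,0],[0,0,0.48],0]
    - [[0,0,0],[0,0,0.6],0]

```text
time: 3.95
ee_pos: [416.5, 118.0, 182.6]
ee_rot: [[-0.039, 0.999, -0.006], [0.999, 0.039, 0.002], [0.002, -0.006, -1.0]]
contact_force: [-0.5, 0.1, -0.1]
width: 85.0
```

>>> play_rows:
  deltas:
    - [[0,0,0],[0,0,0.12],0]
    - [[0,0,0],[0,0,0.24],0]
    - [[0,0,0],[0,0,0.36],0]
    - [[0,0,0],[0,0,0.48],0]
    - [[0,0,0],[0,0,0.6],0]

```text
time: 4.37
ee_pos: [416.5, 118.0, 182.6]
ee_rot: [[-0.596, 0.803, -0.006], [0.803, 0.596, -0.001], [0.003, -0.006, -1.0]]
contact_force: [0.2, -0.2, -0.1]
width: 85.4
```

>>> play_rows:
  deltas:
    - [[0,0,0],[0,0,0.12],0]
    - [[0,0,0],[0,0,0.24],0]
    - [[0,0,0],[0,0,0.36],0]
    - [[0,0,0],[0,0,0.48],0]
    - [[0,0,0],[0,0,0.6],0]

```text
time: 4.78
ee_pos: [416.5, 118.0, 182.6]
ee_rot: [[-0.945, 0.326, -0.004], [0.326, 0.945, -0.004], [0.003, -0.006, -1.0]]
contact_force: [0.0, 0.5, 0.8]
width: 85.3
```

>>> play_rows:
  deltas:
    - [[0,0,0],[0,0,0.12],0]
    - [[0,0,0],[0,0,0.24],0]
    - [[0,0,0],[0,0,0.36],0]
    - [[0,0,0],[0,0,0.48],0]
    - [[0,0,0],[0,0,0.6],0]

```text
time: 5.2
ee_pos: [416.5, 118.0, 182.6]
ee_rot: [[-0.964, -0.265, -0.001], [-0.265, 0.964, -0.006], [0.003, -0.005, -1.0]]
contact_force: [0.7, 0.4, -0.1]
width: 85.7
```

Run:
```python
from h import *
h=.395
delta((452.2-36*np.cos(h),134.5-36*np.sin(h),40),h,0.3)
cv2.imwrite("pics/w2.png",r.camera("wrist")[:,:,::-1])
```

```text
t 5.2 TCP [416.5 118.  182.6] goal [408.8 116.4 113. ] shift [ -7.7  -1.6 -69.6] rot [ 0.104 -0.285  0.127] q [ 0.28  0.14 -0.44  1.   -0.01  0.01] F [ 0.7  0.4 -0.1] w 85.7
```

>>> play_rows:
  deltas:
    - [[-2,0,-20],[0.03,-0.08,0.035],0]
    - [[-5,-1,-40],[0.06,-0.16,0.07],0]
    - [[-7.7,-1.6,-60],[0.09,-0.24,0.11],0]
    - [[-7.7,-1.6,-69.6],[0.104,-0.285,0.127],0]
    - [[-7.7,-1.6,-69.6],[0.104,-0.285,0.127],0]

```text
time: 5.67
ee_pos: [405.3, 115.4, 110.2]
ee_rot: [[-0.885, -0.378, 0.271], [-0.361, 0.926, 0.114], [-0.294, 0.003, -0.956]]
contact_force: [-1.2, -0.8, -1.1]
width: 85.5
```

Run:
```python
from h import *
h=.395
delta((452.2-36*np.cos(h),134.5-36*np.sin(h),1.5),h,0.3)
s=r.read_state()
im=r.camera("wrist")[:,:,::-1].copy()
t,R=s["ee_pos"],s["ee_rot"]
for z in (0,5):
  for a in (-38,38):
    for b in (-17.5,17.5):
        c,d=np.cos(h),np.sin(h); X=(452.2+a*c-b*d,134.5+a*d+b*c,z); u=proj("wrist",X,s); cv2.circle(im,tuple(int(k) for k in u),3,(0,0,255),1)
for q in ((11,17,73),(11,-17,73),(-11,17,73),(-11,-17,73)):
    u=proj("wrist",t+R@np.array(q),s); cv2.circle(im,tuple(int(k) for k in u),3,(255,0,0),1)
cv2.imwrite("pics/w3.png",im)
```

```text
t 5.67 TCP [405.3 115.4 110.2] goal [408.8 116.4  74.5] shift [  3.4   1.  -35.7] rot [-0.002 -0.002  0.007] q [ 0.25  0.   -0.85  0.42  0.04 -0.13] F [-1.2 -0.8 -1.1] w 85.5
```

View pics/w3.png

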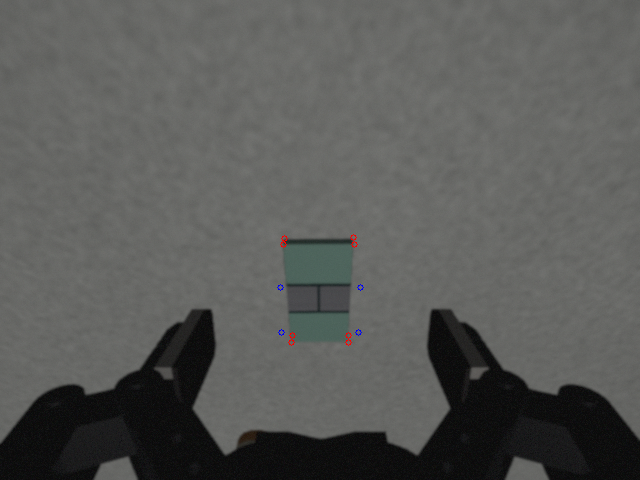

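>>> play_rows:
  deltas:
    - [[3,1,0],[0,0,0],0.45]
    - [[3,1,0],[0,0,0],0.45]
    - [[3,1,0],[0,0,0],0.45]
    - [[3,1,0],[0,0,0],0.45]
  force: 30

```text
time: 6.05
ee_pos: [413.0, 117.8, 113.8]
ee_rot: [[-0.884, -0.379, 0.273], [-0.362, 0.925, 0.114], [-0.296, 0.002, -0.955]]
contact_force: [0.5, -0.1, 0.4]
width: 47.1
```

Run:
```python
from h import *
h=.395
delta((452.2-36*np.cos(h),134.5-36*np.sin(h),1.5),h,0.3)
s=r.read_state()
im=r.camera("wrist")[:,:,::-1].copy()
t,R=s["ee_pos"],s["ee_rot"]; w=s["width"]/2
for L in (60,65,70):
 for q in ((11,w,L),(11,-w,L)):
    u=proj("wrist",t+R@np.array(q),s); cv2.circle(im,tuple(int(k) for k in u),2,(255,0,0),1)
cv2.imwrite("pics/w4.png",im)
```

```text
t 6.05 TCP [413.  117.8 113.8] goal [408.8 116.4  74.5] shift [ -4.2  -1.4 -39.3] rot [-0.002  0.     0.006] q [ 0.25  0.01 -0.83  0.43  0.04 -0.13] F [ 0.5 -0.1  0.4] w 47.1
```

View pics/w4.png

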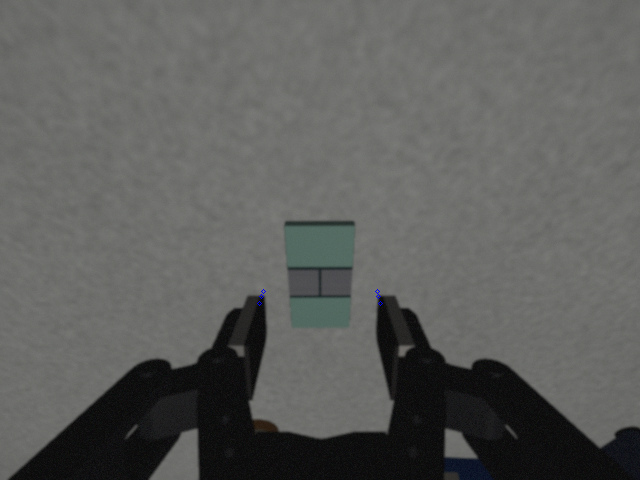

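>>> play_rows:
  deltas:
    - [[-3,-0.9,-20],[0,0,0],0.45]
    - [[-3,-0.9,-38],[0,0,0],0.45]
    - [[-3,-0.9,-43],[0,0,0.006],0.45]
    - [[-3,-0.9,-43],[0,0,0.006],0.45]
    - [[-3,-0.9,-43],[0,0,0.006],0.45]

```text
time: 6.52
ee_pos: [409.1, 116.6, 70.2]
ee_rot: [[-0.882, -0.386, 0.272], [-0.368, 0.923, 0.116], [-0.295, 0.002, -0.955]]
contact_force: [0.2, 0.1, 0.8]
width: 46.8
```

Run:
```python
from h import *
h=.395
delta((452.2-36*np.cos(h),134.5-36*np.sin(h),1.5),h,0.3,(11,0,69))
cv2.imwrite("pics/w5.png",r.camera("wrist")[:,:,::-1])
```

```text
t 6.52 TCP [409.1 116.6  70.2] goal [409.9 116.8  70.7] shift [0.8 0.2 0.4] rot [-0.002 -0.001 -0.001] q [ 0.25  0.09 -0.9   0.29  0.04 -0.14] F [0.2 0.1 0.8] w 46.8
```

View pics/w5.png

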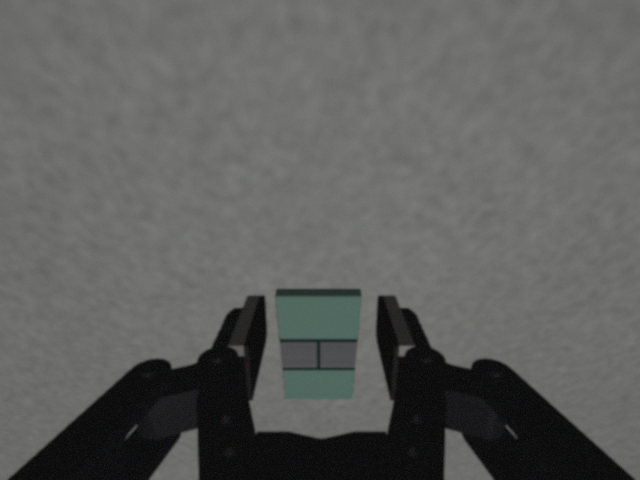

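>>> play_rows:
  deltas:
    - [[0.5,0,0],[0,0,0],1]
    - [[0.5,0,0],[0,0,0],1]
    - [[0.5,0,0],[0,0,0],1]
    - [[0.5,0,0],[0,0,0],1]
    - [[0.5,0,0],[0,0,0],1]
  force: 40

```text
time: 6.98
ee_pos: [409.9, 116.6, 70.8]
ee_rot: [[-0.881, -0.385, 0.273], [-0.367, 0.923, 0.116], [-0.297, 0.002, -0.955]]
contact_force: [-4.2, -3.2, 11.2]
width: 33.6
```

>>> play_rows:
  deltas:
    - [[0,0,8],[0,0,0],1]
    - [[0,0,15],[0,0,0],1]
    - [[0,0,15],[0,0,0],1]

```text
time: 7.23
ee_pos: [410.3, 116.8, 86.6]
ee_rot: [[-0.881, -0.385, 0.274], [-0.367, 0.923, 0.116], [-0.298, 0.002, -0.955]]
contact_force: [1.3, 0.1, 0.1]
width: 32.9
```

Run:
```python
from h import *
h=.395
s=r.read_state(); print(s["ee_pos"],s["contact_force"],s["width"])
cv2.imwrite("pics/w6.png",r.camera("wrist")[:,:,::-1])
im=r.camera("side")[:,:,::-1];cv2.imwrite("pics/s6.png",cv2.resize(im[230:430,300:500],None,fx=3,fy=3))
```

```text
[410.29383015 116.7609795   86.5996327 ] [1.30085461 0.14934085 0.09063003] 32.94202647594414
```

View pics/w6.png

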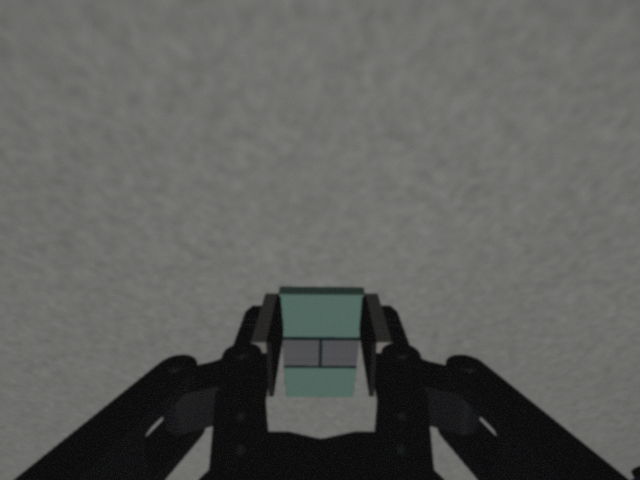

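View pics/s6.png

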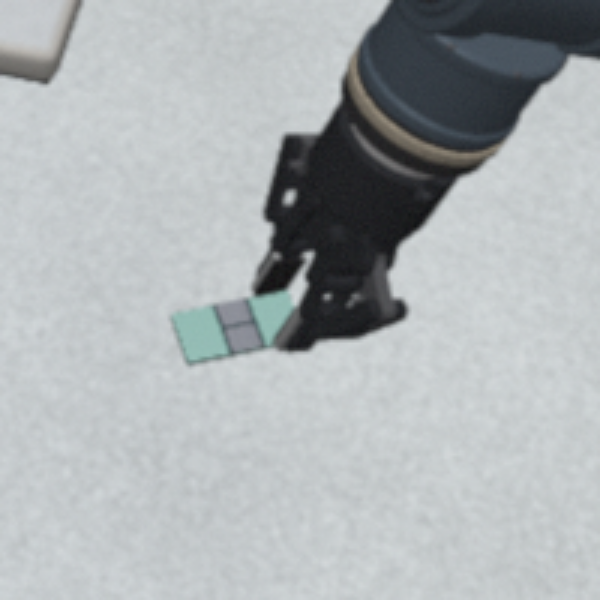

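Run:
```python
from h import *
a=cv2.imread("pics/side0.png")[145:215,242:342]
a=cv2.convertScaleAbs(a,alpha=1.3,beta=10)
cv2.imwrite("pics/s0zz.png",cv2.resize(a,None,fx=8,fy=8,interpolation=2))
```

```text
(no output)
```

View pics/s0zz.png

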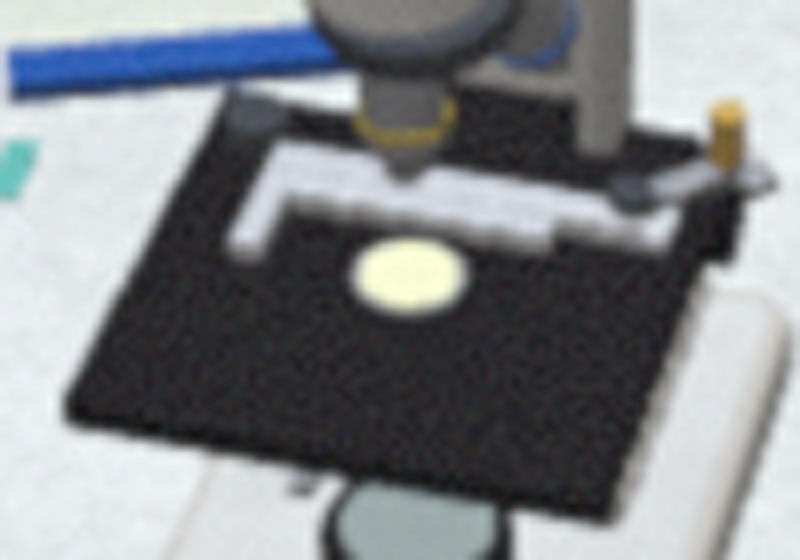

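>>> play_rows:
  deltas:
    - [[10,-30,30],[0,0,-0.1],1]
    - [[20,-60,65],[0,0,-0.2],1]
    - [[25,-90,100],[0,0,-0.3],1]
    - [[30,-120,135],[0,0,-0.4],1]
    - [[35,-150,160],[0,0,-0.495],1]

```text
time: 7.75
ee_pos: [442.4, -24.0, 237.3]
ee_rot: [[-0.95, 0.104, 0.295], [0.1, 0.995, -0.029], [-0.297, 0.002, -0.955]]
contact_force: [1.6, 1.0, 0.1]
width: 32.8
```

Run:
```python
from h import *
from scipy.optimize import least_squares
px=lambda u,v:(242+(u+.5)/8-.5,145+(v+.5)/8-.5)
pts=[((410,276),(0,0),150,1),((553,250),(-32,-17.5),150,1),((272,205),(38,-17.5),150,.0),((68,397),(70,68),150,.6),((612,490),(-70,68),150,.6),((222,97),(70,-62),150,.6)]
W=[onz("side",px(*a),z)[:2] for a,_,z,_ in pts]
for p,w in zip(pts,W): print(p[1],w.round(1))
def f(v):
    c,s=np.cos(v[2]),np.sin(v[2]); 
    return np.concatenate([p[3]*(np.array([v[0]+c*p[1][0]-s*p[1][1],v[1]+s*p[1][0]+c*p[1][1]])-w) for p,w in zip(pts,W)])
s=least_squares(f,[658,-130,-.1]); print(s.x, s.fun.round(1))
```

```text
(0, 0) [ 658.8 -131.2]
(-32, -17.5) [ 624.3 -147.2]
(38, -17.5) [ 699.2 -153.6]
(70, 68) [733.9 -72.5]
(-70, 68) [596.4 -60.2]
(70, -62) [ 721.5 -196.2]
[ 6.58356099e+02 -1.31966718e+02 -8.67273716e-02] [-0.4 -0.8  0.7  0.5 -0.   0.   0.1  1.3 -1.2  1.2  0.7 -2.2]
```

```bash
cat >> h.py <<'E'
O=np.array([658.4,-131.7,150.]); YAW=-.092; RM=Ro.from_euler('z',YAW).as_matrix()
def mic(x,y,z=0): return O+RM@np.array([x,y,z],float)
def tomic(X): return RM.T@(np.asarray(X)-O)
def place(x,y,z,th=.3):
    "grip chamber: centre underside at mic x,y,z"
    _,R=pose((0,0,0),YAW,th); s=r.read_state()
    t=mic(x,y,z)+np.array([-45.9*np.cos(YAW),-45.9*np.sin(YAW),70.8])
    w=Ro.from_matrix(R@s["ee_rot"].T).as_rotvec()
    print("t",round(s["time"],2),"TCP",s["ee_pos"].round(1),"shift",(t-s["ee_pos"]).round(1),"rot",w.round(3),"q",s["qpos"].round(2),"F",s["contact_force"].round(1),"w",round(s["width"],1))
E
python3 - <<'E'
from h import *
place(-105,4,15); place(-38,4,12)
E
```

```text
t 7.75 TCP [442.4 -24.  237.3] shift [ 66.1 -89.8  -1.5] rot [-0.002  0.002  0.012] q [-0.05 -0.1  -0.59  0.79 -0.02  0.06] F [1.6 1.  0.1] w 32.8
t 7.75 TCP [442.4 -24.  237.3] shift [132.8 -96.   -4.5] rot [-0.002  0.002  0.012] q [-0.05 -0.1  -0.59  0.79 -0.02  0.06] F [1.6 1.  0.1] w 32.8
```

>>> play_rows:
  deltas:
    - [[15,-20,0],[0,0,0],1]
    - [[32,-42,0],[0,0,0.006],1]
    - [[50,-65,0],[0,0,0.012],1]
    - [[62,-84,0],[0,0,0.012],1]
    - [[66,-90,0],[0,0,0.012],1]

```text
time: 8.17
ee_pos: [509.9, -115.3, 234.9]
ee_rot: [[-0.951, 0.089, 0.295], [0.085, 0.996, -0.025], [-0.296, 0.002, -0.955]]
contact_force: [-1.0, 0.9, -1.2]
width: 33.0
```

Run:
```python
from h import *
place(-105,4,15); place(-38,4,12)
im=r.camera("side")[:,:,::-1][130:250,242:402].copy();cv2.imwrite("pics/s7.png",cv2.resize(im,None,fx=5,fy=5,interpolation=2))
im=r.camera("top")[:,:,::-1][150:270,340:500].copy();cv2.imwrite("pics/t7.png",cv2.resize(im,None,fx=5,fy=5,interpolation=2))
```

```text
t 8.17 TCP [ 509.9 -115.3  234.9] shift [-1.4  1.5  0.9] rot [-0.002  0.001 -0.003] q [-0.24  0.07 -0.43  0.78  0.05 -0.15] F [-1.   0.9 -1.2] w 33.0
t 8.17 TCP [ 509.9 -115.3  234.9] shift [65.3 -4.7 -2.1] rot [-0.002  0.001 -0.003] q [-0.24  0.07 -0.43  0.78  0.05 -0.15] F [-1.   0.9 -1.2] w 33.0
```

View pics/s7.png

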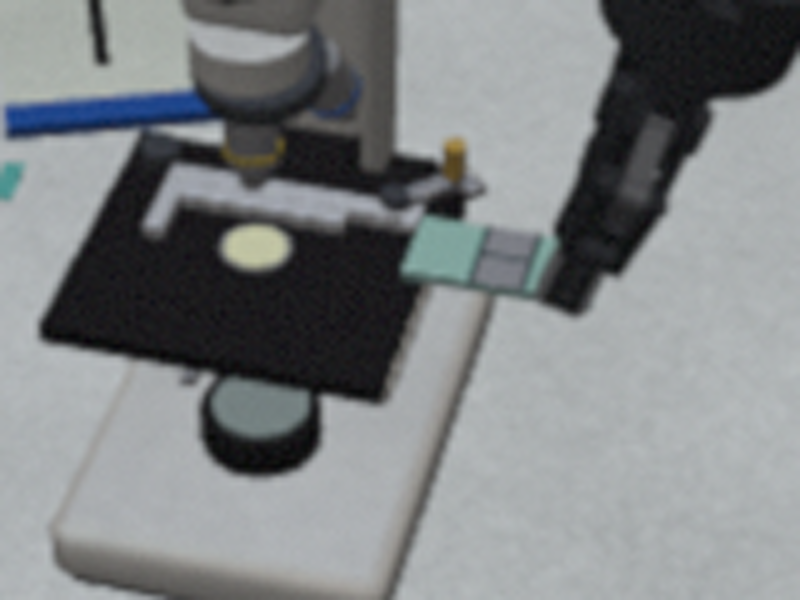

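View pics/t7.png

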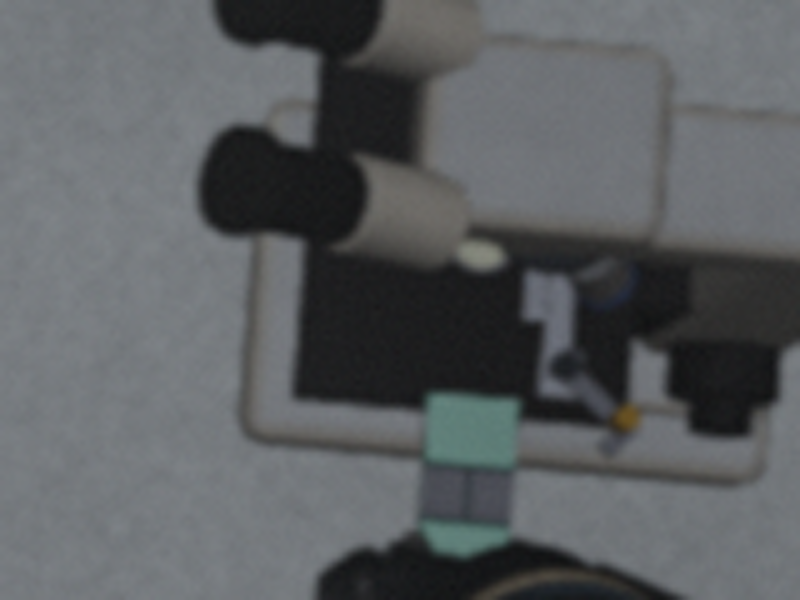

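Run:
```python
from h import *
T=lambda u,v:(340+(u+.5)/5-.5,150+(v+.5)/5-.5); S=lambda u,v:(242+(u+.5)/5-.5,130+(v+.5)/5-.5)
for n,p,z in (("top",T(427,392),170),("top",T(522,397),170),("top",T(420,519),170),("top",T(508,525),170),("top",T(523,300),156),("top",T(540,318),156),("side",S(428,214),170),("side",S(401,274),170),("side",S(345,215),156),("side",S(348,229),150)):
    print(n,tomic(onz(n,p,z)).round(1))
```

```text
top [-66.4  20.5  20. ]
top [-65.7 -15.8  20. ]
top [-115.3   20.3   20. ]
top [-115.1  -13.2   20. ]
top [-25.9 -16.7   6. ]
top [-32.5 -23.7   6. ]
side [-68.  -13.7  20. ]
side [-65.8  24.9  20. ]
side [-31.6 -21.4   6. ]
side [-33.2 -20.1   0. ]
```

>>> play_rows:
  deltas:
    - [[12,-0.5,0],[0,0,0],1]
    - [[27,-1.5,0],[0,0,0],1]
    - [[42,-2.5,0],[0,0,0],1]
    - [[56,-3.5,0],[0,0,0],1]
    - [[63,-3.5,0],[0,0,0],1]

```text
time: 8.68
ee_pos: [572.2, -115.4, 235.2]
ee_rot: [[-0.952, 0.086, 0.295], [0.083, 0.996, -0.023], [-0.296, 0.002, -0.955]]
contact_force: [-0.3, 0.4, -0.4]
width: 33.1
```

>>> play_rows:
  deltas:
    - [[2,0,-1],[0,0,0],1]
    - [[2,0,-2],[0,0,0],1]

```text
time: 8.85
ee_pos: [573.3, -115.8, 233.1]
ee_rot: [[-0.952, 0.087, 0.295], [0.083, 0.996, -0.024], [-0.296, 0.002, -0.955]]
contact_force: [0.5, 0.1, -0.8]
width: 33.3
```

Run:
```python
from h import *
place(-38,5,12); 
im=r.camera("side")[:,:,::-1][130:250,242:402].copy();cv2.imwrite("pics/s8.png",cv2.resize(im,None,fx=5,fy=5,interpolation=2))
im=r.camera("top")[:,:,::-1][150:270,340:500].copy();cv2.imwrite("pics/t8.png",cv2.resize(im,None,fx=5,fy=5,interpolation=2))
```

```text
t 8.85 TCP [ 573.3 -115.8  233.1] shift [ 2.  -3.2 -0.3] rot [-0.002  0.    -0.005] q [-0.22  0.19 -0.28  0.8   0.04 -0.12] F [ 0.5  0.1 -0.8] w 33.3
```

View pics/s8.png

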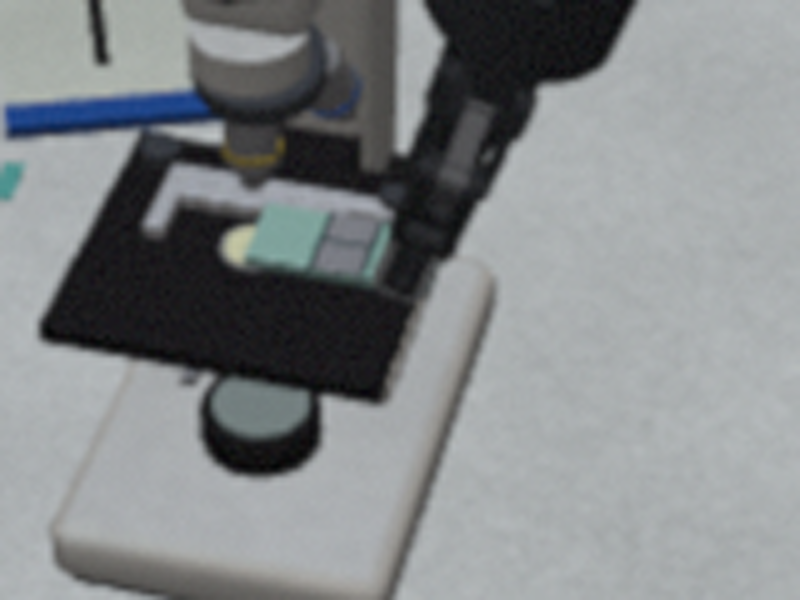

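View pics/t8.png

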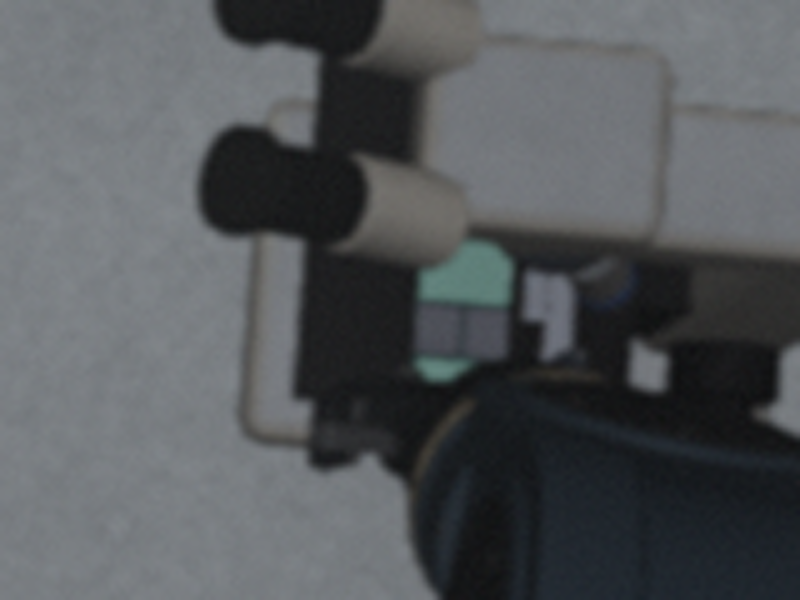

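>>> play_rows:
  deltas:
    - [[1,-1,-3],[0,0,0],1]
    - [[2,-2,-6],[0,0,0],1]
    - [[2,-2,-9],[0,0,0],1]
    - [[2,-2,-9],[0,0,0],1]

```text
time: 9.28
ee_pos: [575.2, -118.5, 223.6]
ee_rot: [[-0.952, 0.087, 0.294], [0.084, 0.996, -0.024], [-0.295, 0.002, -0.955]]
contact_force: [-0.8, -0.3, -0.7]
width: 33.0
```

Run:
```python
from h import *
place(-38,5,0); 
im=r.camera("side")[:,:,::-1][130:250,242:402].copy();cv2.imwrite("pics/s9.png",cv2.resize(im,None,fx=5,fy=5,interpolation=2))
im=r.camera("top")[:,:,::-1][150:270,340:500].copy();cv2.imwrite("pics/t9.png",cv2.resize(im,None,fx=5,fy=5,interpolation=2))
```

```text
t 9.28 TCP [ 575.2 -118.5  223.6] shift [ 0.1 -0.5 -2.8] rot [-0.002 -0.    -0.004] q [-0.22  0.2  -0.3   0.77  0.04 -0.13] F [-0.8 -0.3 -0.7] w 33.0
```

View pics/s9.png

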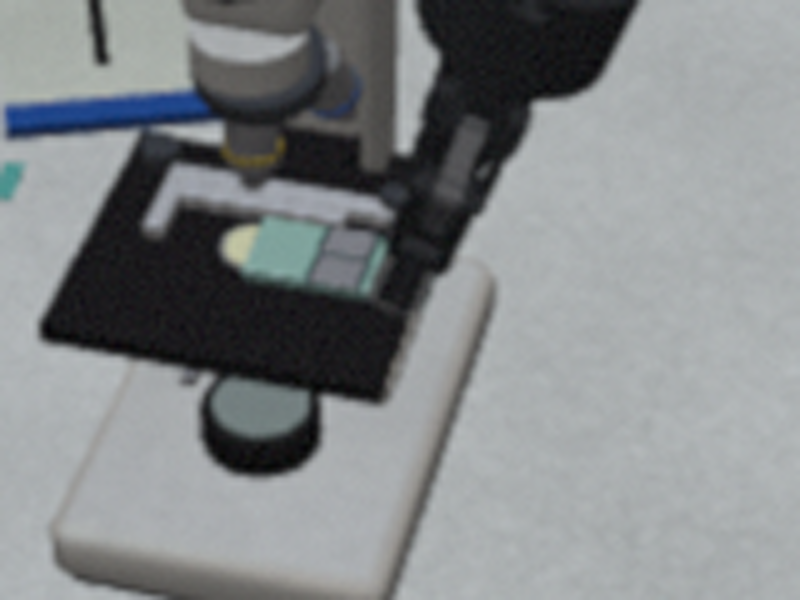

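View pics/t9.png

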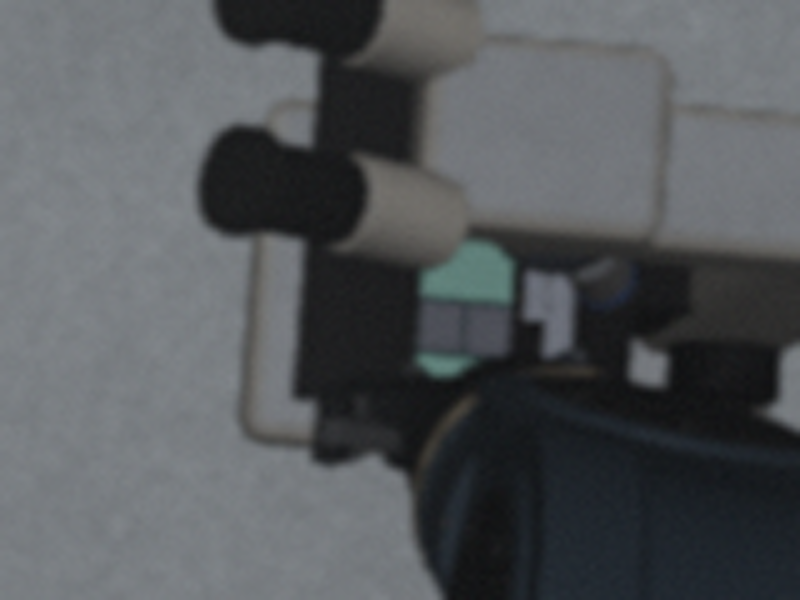

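>>> play_rows:
  deltas:
    - [[0,-1.2,-1],[0,0,0],1]
    - [[0,-2.5,-2],[0,0,0],1]
    - [[0,-2.5,-2.5],[0,0,0],1]
    - [[0,-2.5,-2.5],[0,0,0],1]

```text
time: 9.72
ee_pos: [575.6, -121.1, 221.8]
ee_rot: [[-0.951, 0.087, 0.295], [0.084, 0.996, -0.024], [-0.296, 0.002, -0.955]]
contact_force: [-0.2, -0.1, -0.9]
width: 32.9
```

Run:
```python
from h import *
place(-38,5,0); 
im=r.camera("side")[:,:,::-1][130:250,242:402].copy();cv2.imwrite("pics/s10.png",cv2.resize(im,None,fx=5,fy=5,interpolation=2))
```

```text
t 9.72 TCP [ 575.6 -121.1  221.8] shift [-0.3  2.1 -1. ] rot [-0.002  0.001 -0.004] q [-0.22  0.21 -0.3   0.77  0.04 -0.13] F [-0.2 -0.1 -0.9] w 32.9
```

View pics/s10.png

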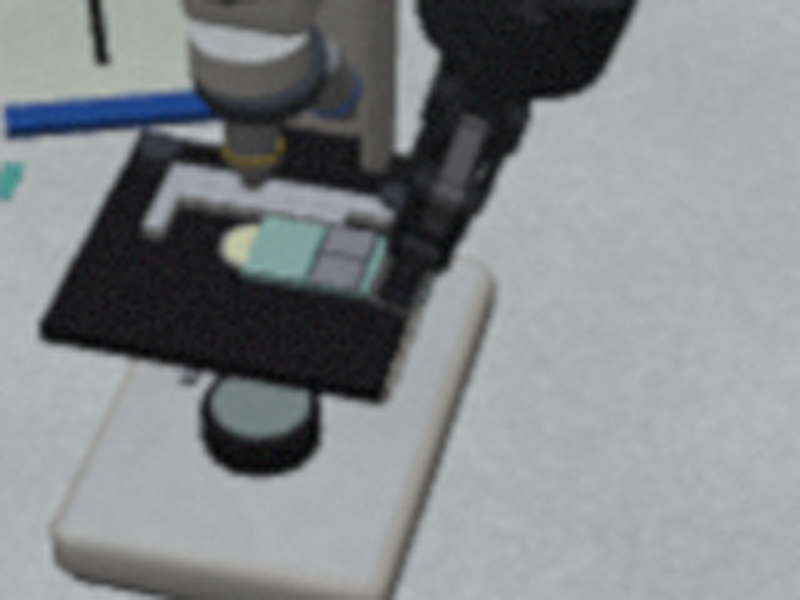

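Descend until contact.

>>> play_rows:
  deltas:
    - [[0,0,-1],[0,0,0],1]
    - [[0,0,-1],[0,0,0],1]
    - [[0,0,-1],[0,0,0],1]

```text
time: 10.02
ee_pos: [575.8, -121.0, 221.1]
ee_rot: [[-0.951, 0.087, 0.295], [0.084, 0.996, -0.024], [-0.296, 0.002, -0.955]]
contact_force: [-0.1, 0.7, -0.7]
width: 32.7
```

>>> play_rows:
  deltas:
    - [[0,0,-1],[0,0,0],1]
    - [[0,0,-1],[0,0,0],1]
    - [[0,0,-1],[0,0,0],1]

```text
time: 10.27
ee_pos: [575.8, -121.0, 220.8]
ee_rot: [[-0.951, 0.087, 0.296], [0.084, 0.996, -0.024], [-0.297, 0.002, -0.955]]
contact_force: [-6.9, 1.3, 11.3]
width: 33.2
```

>>> play_rows:
  deltas:
    - [[0,0,0.5],[0,0,0],0.53]
    - [[0,0,0.5],[0,0,0],0.53]
    - [[0,0,0.5],[0,0,0],0.53]

```text
time: 10.52
ee_pos: [575.6, -121.0, 220.4]
ee_rot: [[-0.951, 0.087, 0.295], [0.084, 0.996, -0.024], [-0.296, 0.002, -0.955]]
contact_force: [0.6, 0.6, 0.2]
width: 40.0
```

>>> play_rows:
  deltas:
    - [[-8,0.7,0],[0,0,0],0.53]
    - [[-18,1.6,0],[0,0,0],0.53]
    - [[-33,3,0],[0,0,0],0.53]
    - [[-48,4.5,5],[0,0,0],0.53]
    - [[-60,5.5,10],[0,0,0],0.53]

```text
time: 10.93
ee_pos: [513.5, -115.2, 230.0]
ee_rot: [[-0.952, 0.087, 0.294], [0.084, 0.996, -0.024], [-0.295, 0.002, -0.956]]
contact_force: [0.7, 0.2, 0.3]
width: 39.9
```

Run:
```python
from h import *
place(-38,5,0); 
im=r.camera("side")[:,:,::-1][130:250,242:402].copy();cv2.imwrite("pics/s11.png",cv2.resize(im,None,fx=5,fy=5,interpolation=2))
im=r.camera("top")[:,:,::-1][150:270,340:500].copy();cv2.imwrite("pics/t11.png",cv2.resize(im,None,fx=5,fy=5,interpolation=2))
```

```text
t 10.93 TCP [ 513.5 -115.2  230. ] shift [61.8 -3.8 -9.2] rot [-0.002 -0.001 -0.005] q [-0.24  0.08 -0.43  0.77  0.05 -0.15] F [0.7 0.2 0.3] w 39.9
```

View pics/s11.png

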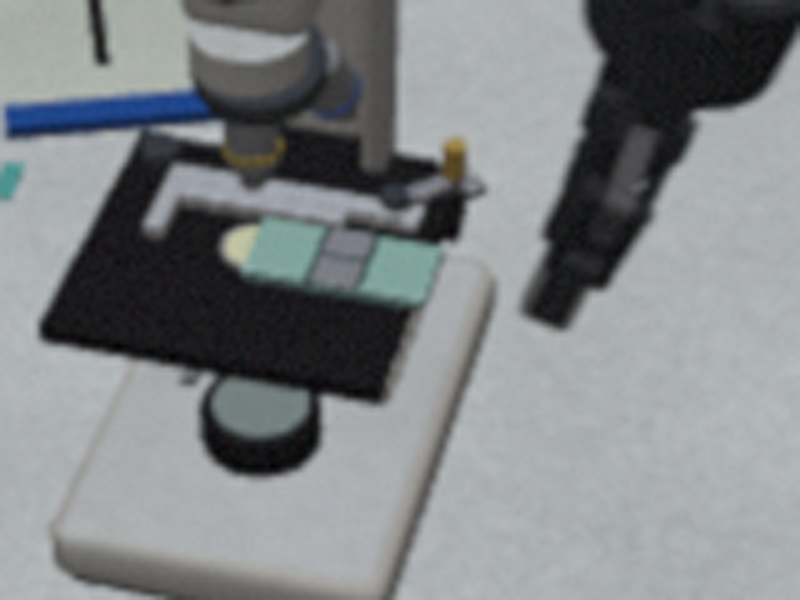

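View pics/t11.png

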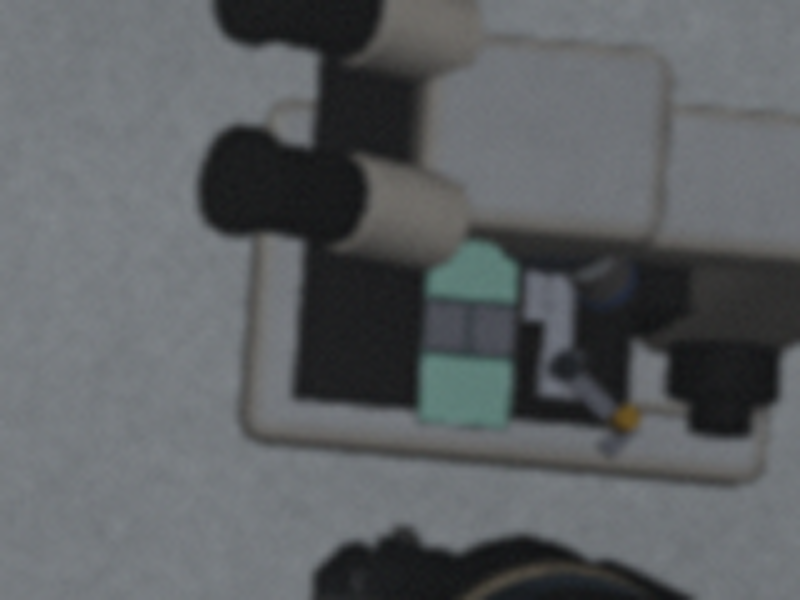

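Run:
```python
from h import *
T=lambda u,v:(340+(u+.5)/5-.5,150+(v+.5)/5-.5); S=lambda u,v:(242+(u+.5)/5-.5,130+(v+.5)/5-.5)
for n,p,z in (("top",T(418,420),155),("top",T(510,426),155),("top",T(518,303),155),("side",S(442,252),155),("side",S(421,303),155),("side",S(264,216),155),("side",S(241,275),155),("top",T(563,362),158.5),("top",T(627,417),174.5),("side",S(455,145),174.5)):
    print(n,tomic(onz(n,p,z)).round(1))
delta(mic(-86,3,18),YAW,.85)
delta(mic(-86,3,1.5),YAW,.85)
delta(mic(-41,3,1.5),YAW,.85)
```

```text
top [-75.6  21.    5. ]
top [-75.3 -14.6   5. ]
top [-27.1 -15.1   5. ]
side [-75.1  -9.6   5. ]
side [-73.8  23.    5. ]
side [  0.8 -13.7   5. ]
side [-0.1 24.3  5. ]
top [-49.4 -33.    8.5]
top [-71.  -55.2  24.5]
side [-70.  -54.5  24.5]
t 11.03 TCP [ 513.9 -115.3  231.1] goal [ 525.7 -116.4  224.4] shift [11.7 -1.1 -6.6] rot [-0.051 -0.547 -0.005] q [-0.24  0.08 -0.42  0.77  0.05 -0.15] F [0.8 0.3 0.5] w 40.3
t 11.03 TCP [ 513.9 -115.3  231.1] goal [ 525.7 -116.4  207.9] shift [ 11.7  -1.1 -23.1] rot [-0.051 -0.547 -0.005] q [-0.24  0.08 -0.42  0.77  0.05 -0.15] F [0.8 0.3 0.5] w 40.3
t 11.03 TCP [ 513.9 -115.3  231.1] goal [ 570.5 -120.6  207.9] shift [ 56.5  -5.2 -23.1] rot [-0.051 -0.547 -0.005] q [-0.24  0.08 -0.42  0.77  0.05 -0.15] F [0.8 0.3 0.5] w 40.3
```

>>> play_rows:
  deltas:
    - [[-5,0,0],[-0.01,-0.11,0],1]
    - [[-6,0,0],[-0.02,-0.22,0],1]
    - [[-4,0,-3],[-0.031,-0.33,-0.003],1]
    - [[-1,0,-5],[-0.041,-0.44,-0.004],1]
    - [[2,0,-6.5],[-0.051,-0.547,-0.005],1]

```text
time: 11.45
ee_pos: [516.9, -115.7, 224.2]
ee_rot: [[-0.704, 0.092, 0.704], [0.065, 0.996, -0.065], [-0.707, 0.0, -0.707]]
contact_force: [1.2, -0.6, -0.8]
width: 0.2
```

>>> play_rows:
  deltas:
    - [[0,0,0],[0,0,0],1]
    - [[0,0,0],[0,0,0],1]

```text
time: 11.62
ee_pos: [516.3, -115.6, 222.7]
ee_rot: [[-0.71, 0.092, 0.698], [0.066, 0.996, -0.064], [-0.701, 0.001, -0.713]]
contact_force: [-1.3, -0.8, 0.4]
width: 0.0
```

Run:
```python
from h import *
delta(mic(-90,3,1.5),YAW,.85)
delta(mic(-41,3,1.5),YAW,.85)
```

```text
t 11.62 TCP [ 516.3 -115.6  222.7] goal [ 521.7 -116.1  207.9] shift [  5.4  -0.5 -14.7] rot [-0.008 -0.073 -0.   ] q [-0.28 -0.13 -0.91  0.02  0.13 -0.14] F [-1.3 -0.8  0.4] w 0.0
t 11.62 TCP [ 516.3 -115.6  222.7] goal [ 570.5 -120.6  207.9] shift [ 54.2  -5.  -14.7] rot [-0.008 -0.073 -0.   ] q [-0.28 -0.13 -0.91  0.02  0.13 -0.14] F [-1.3 -0.8  0.4] w 0.0
```

Run:
```python
from h import *
delta(mic(-88,3,1.5),YAW,.78)
delta(mic(-41,3,1.5),YAW,.78)
im=r.camera("side")[:,:,::-1][130:250,242:402].copy();cv2.imwrite("pics/s12.png",cv2.resize(im,None,fx=5,fy=5,interpolation=2))
```

```text
t 11.62 TCP [ 516.3 -115.6  222.7] goal [ 527.7 -116.6  211.1] shift [ 11.4  -1.  -11.5] rot [-0.001 -0.003 -0.   ] q [-0.28 -0.13 -0.91  0.02  0.13 -0.14] F [-1.3 -0.8  0.4] w 0.0
t 11.62 TCP [ 516.3 -115.6  222.7] goal [ 574.5 -120.9  211.1] shift [ 58.2  -5.3 -11.5] rot [-0.001 -0.003 -0.   ] q [-0.28 -0.13 -0.91  0.02  0.13 -0.14] F [-1.3 -0.8  0.4] w 0.0
```

View pics/s12.png

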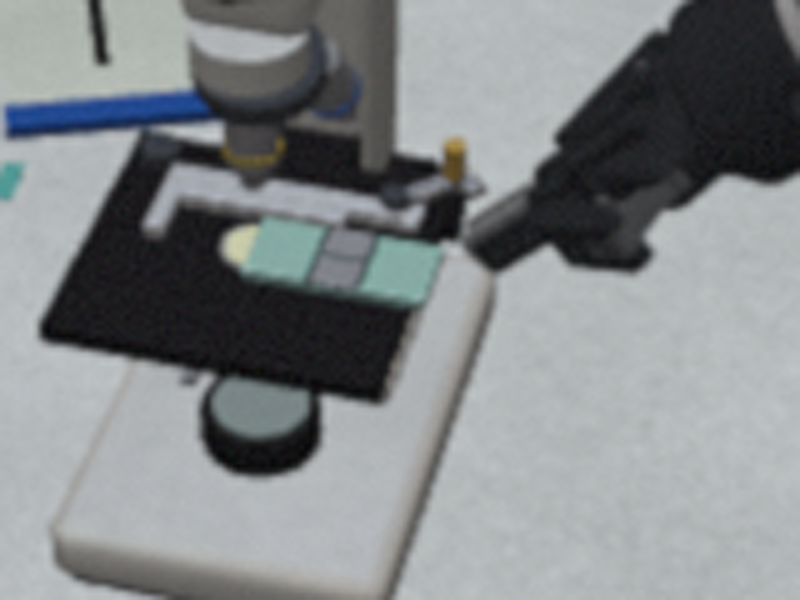

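>>> play_rows:
  deltas:
    - [[3,0,-6],[0,0,0],1]
    - [[8,-0.7,-11],[0,0,0],1]
    - [[12,-1,-11],[0,0,0],1]
    - [[16,-1.4,-11],[0,0,0],1]
    - [[20,-1.7,-11],[0,0,0],1]

```text
time: 12.08
ee_pos: [538.2, -117.6, 212.7]
ee_rot: [[-0.708, 0.091, 0.7], [0.065, 0.996, -0.064], [-0.703, 0.001, -0.711]]
contact_force: [-0.1, 0.1, -0.3]
width: 0.1
```

>>> play_rows:
  deltas:
    - [[4,-0.4,0],[0,0,0],1]
    - [[8,-0.8,0],[0,0,0],1]
    - [[12,-1.1,0],[0,0,0],1]
    - [[16,-1.5,0],[0,0,0],1]
    - [[20,-1.9,0],[0,0,0],1]

```text
time: 12.5
ee_pos: [557.8, -119.4, 212.8]
ee_rot: [[-0.707, 0.092, 0.701], [0.065, 0.996, -0.064], [-0.704, 0.0, -0.71]]
contact_force: [-0.3, -0.2, -0.6]
width: 0.0
```

Run:
```python
from h import *
delta(mic(-41,3,1.5),YAW,.78)
im=r.camera("side")[:,:,::-1][130:250,242:402].copy();cv2.imwrite("pics/s13.png",cv2.resize(im,None,fx=5,fy=5,interpolation=2))
```

```text
t 12.5 TCP [ 557.8 -119.4  212.8] goal [ 574.5 -120.9  211.1] shift [16.7 -1.5 -1.7] rot [-0.     0.001 -0.   ] q [-0.26 -0.02 -0.85 -0.03  0.12 -0.12] F [-0.3 -0.2 -0.6] w 0.0
```

View pics/s13.png

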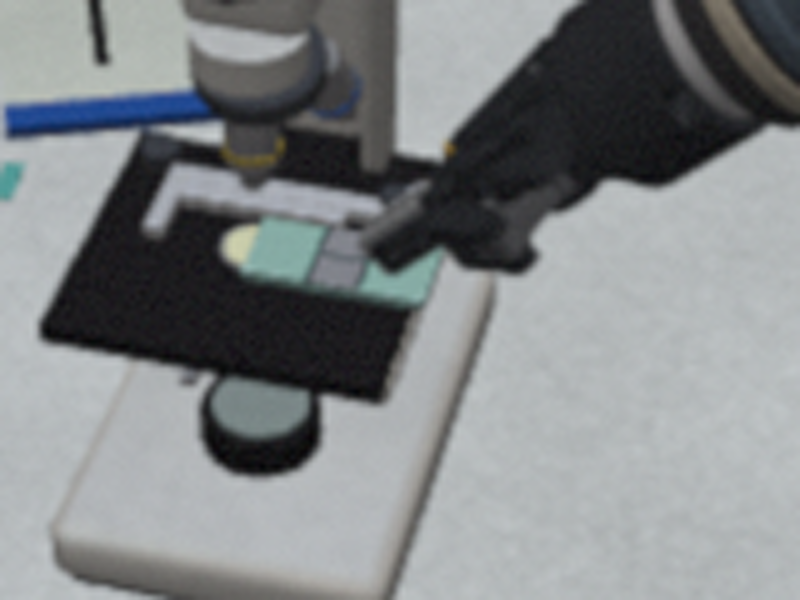

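>>> play_rows:
  deltas:
    - [[0,0,-0.7],[0,0,0],1]
    - [[0,0,-0.7],[0,0,0],1]

```text
time: 12.72
ee_pos: [557.5, -119.4, 212.2]
ee_rot: [[-0.707, 0.092, 0.701], [0.065, 0.996, -0.064], [-0.704, 0.0, -0.71]]
contact_force: [0.8, 0.1, 1.7]
width: -0.0
```

>>> play_rows:
  deltas:
    - [[0,0,-0.7],[0,0,0],1]
    - [[0,0,-0.7],[0,0,0],1]

```text
time: 12.88
ee_pos: [557.6, -119.5, 212.1]
ee_rot: [[-0.706, 0.092, 0.702], [0.065, 0.996, -0.064], [-0.705, 0.0, -0.709]]
contact_force: [-3.9, 1.7, 8.2]
width: 0.2
```

>>> play_rows:
  deltas:
    - [[0,0,-0.7],[0,0,0],1]
    - [[0,0,-0.7],[0,0,0],1]

```text
time: 13.05
ee_pos: [557.9, -119.5, 212.0]
ee_rot: [[-0.706, 0.091, 0.703], [0.065, 0.996, -0.064], [-0.706, 0.0, -0.709]]
contact_force: [-7.7, 2.2, 14.4]
width: -0.4
```

>>> play_rows:
  deltas:
    - [[0,0,6],[0,0,0],1]
    - [[-12,1.1,7],[0,0,0],1]
    - [[-27,2.4,7],[0,0,0],1]
    - [[-32,2.9,1],[0,0,0],1]
    - [[-32,2.9,-1.5],[0,0,0],1]

```text
time: 13.47
ee_pos: [524.3, -116.4, 208.3]
ee_rot: [[-0.708, 0.092, 0.7], [0.066, 0.996, -0.064], [-0.703, 0.001, -0.711]]
contact_force: [-0.8, 0.2, -0.5]
width: 0.2
```

>>> play_rows:
  deltas:
    - [[0,0,0],[0,0,0],1]
    - [[0,0,0],[0,0,0],1]

```text
time: 13.63
ee_pos: [525.8, -116.5, 208.9]
ee_rot: [[-0.708, 0.092, 0.701], [0.065, 0.996, -0.064], [-0.703, 0.001, -0.711]]
contact_force: [0.4, 1.1, -0.0]
width: 0.3
```

Run:
```python
from h import *
s=r.read_state();print(s["ee_pos"],s["qpos"].round(2),s["contact_force"].round(1))
im=r.camera("side")[:,:,::-1][130:250,242:402].copy();cv2.imwrite("pics/s14.png",cv2.resize(im,None,fx=5,fy=5,interpolation=2))
```

```text
[ 525.75618924 -116.53958225  208.93935369] [-0.28 -0.09 -0.92 -0.03  0.13 -0.13] [ 0.4  1.1 -0. ]
```

View pics/s14.png

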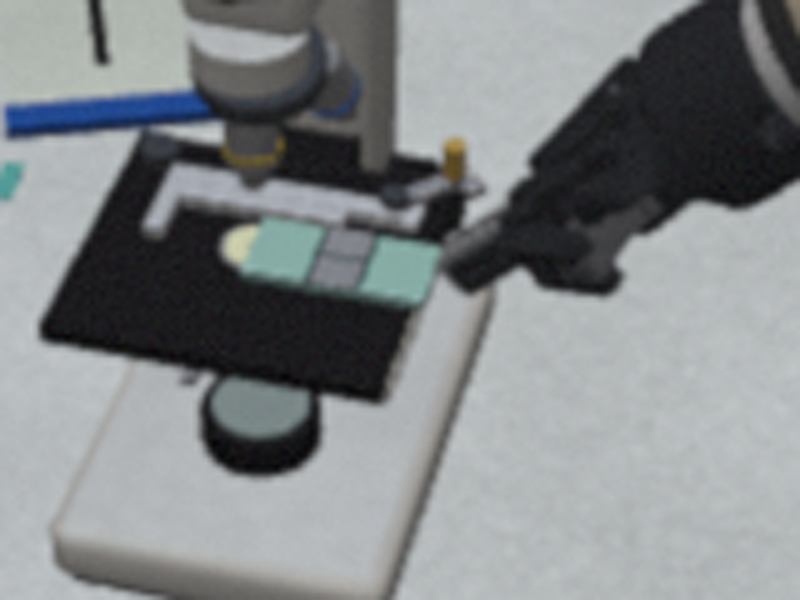

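Run:
```python
from h import *
s=r.read_state()
for q in ((9,0,71),(9,-14,71),(9,14,71)):
    X=s["ee_pos"]+s["ee_rot"]@np.array(q); u=proj("side",X); print(tomic(X).round(1),(u-[242,130])*5+2)
```

```text
[-89.8   2.9   2.3] [470.69742275 282.5439676 ]
[-89.8 -11.1   2.3] [477.89149711 260.58769207]
[-89.8  16.9   2.3] [463.36667403 304.91737254]
```

>>> play_rows:
  deltas:
    - [[4,-0.4,0],[0,0,0],1]
    - [[8,-0.7,0],[0,0,0],1]
    - [[12,-1.1,0],[0,0,0],1]
    - [[16,-1.5,0],[0,0,0],1]
    - [[20,-1.8,0],[0,0,0],1]

```text
time: 14.1
ee_pos: [546.0, -118.3, 209.3]
ee_rot: [[-0.707, 0.092, 0.701], [0.065, 0.996, -0.064], [-0.704, 0.0, -0.71]]
contact_force: [-1.0, 0.5, 2.5]
width: 0.1
```

Run:
```python
from h import *
s=r.read_state();print(s["ee_pos"],s["qpos"].round(2),s["contact_force"].round(1))
im=r.camera("side")[:,:,::-1][130:250,242:402].copy();cv2.imwrite("pics/s15.png",cv2.resize(im,None,fx=5,fy=5,interpolation=2))
```

```text
[ 546.03123875 -118.34479574  209.26385486] [-0.27 -0.04 -0.88 -0.04  0.12 -0.12] [-1.   0.5  2.5]
```

View pics/s15.png

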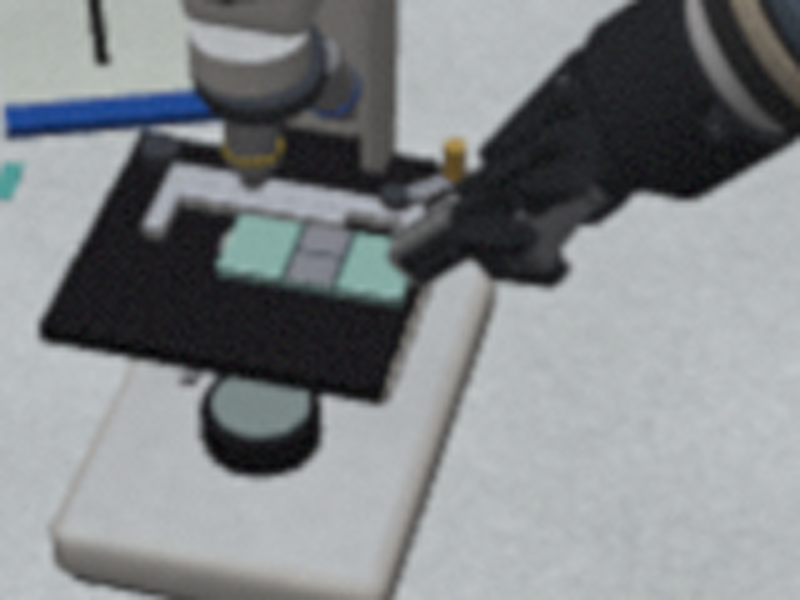

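>>> play_rows:
  deltas:
    - [[3,-0.3,0],[0,0,0],1]
    - [[6,-0.6,0],[0,0,0],1]
    - [[9,-0.8,0],[0,0,0],1]
    - [[12,-1.1,0],[0,0,0],1]
    - [[15,-1.4,0],[0,0,0],1]

```text
time: 14.57
ee_pos: [560.7, -119.7, 209.2]
ee_rot: [[-0.707, 0.092, 0.701], [0.065, 0.996, -0.064], [-0.704, 0.0, -0.71]]
contact_force: [-1.1, -0.2, 1.6]
width: -0.1
```

Run:
```python
from h import *
s=r.read_state();print(s["ee_pos"],s["qpos"].round(2),s["contact_force"].round(1))
im=r.camera("side")[:,:,::-1][130:250,242:402].copy();cv2.imwrite("pics/s16.png",cv2.resize(im,None,fx=5,fy=5,interpolation=2))
```

```text
[ 560.68954913 -119.72556624  209.22473494] [-0.26 -0.01 -0.85 -0.04  0.12 -0.12] [-1.1 -0.2  1.6]
```

View pics/s16.png

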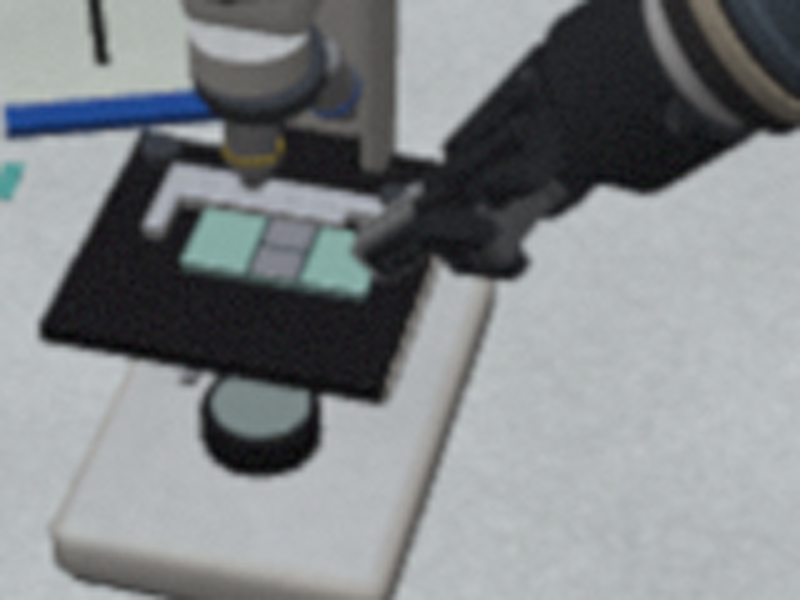

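>>> play_rows:
  deltas:
    - [[3,-0.3,0],[0,0,0],1]
    - [[6,-0.6,0],[0,0,0],1]
    - [[8,-0.7,0],[0,0,0],1]
    - [[10,-0.9,0],[0,0,0],1]

```text
time: 14.95
ee_pos: [570.6, -120.6, 209.2]
ee_rot: [[-0.707, 0.092, 0.701], [0.065, 0.996, -0.064], [-0.704, 0.0, -0.71]]
contact_force: [-1.1, 0.1, 2.3]
width: -0.1
```

>>> play_rows:
  deltas:
    - [[1,-0.1,0],[0,0,0],1]
    - [[2,-0.2,0],[0,0,0],1]

```text
time: 15.12
ee_pos: [572.5, -120.8, 209.2]
ee_rot: [[-0.707, 0.092, 0.701], [0.065, 0.996, -0.064], [-0.704, 0.0, -0.71]]
contact_force: [-1.9, 0.2, 1.8]
width: -0.2
```

Run:
```python
from h import *
s=r.read_state();print(s["ee_pos"],s["qpos"].round(2),s["contact_force"].round(1))
im=r.camera("side")[:,:,::-1][130:250,242:402].copy();cv2.imwrite("pics/s17.png",cv2.resize(im,None,fx=5,fy=5,interpolation=2))
```

```text
[ 572.50919395 -120.81104088  209.19680505] [-0.26  0.01 -0.83 -0.04  0.12 -0.12] [-1.9  0.2  1.8]
```

View pics/s17.png

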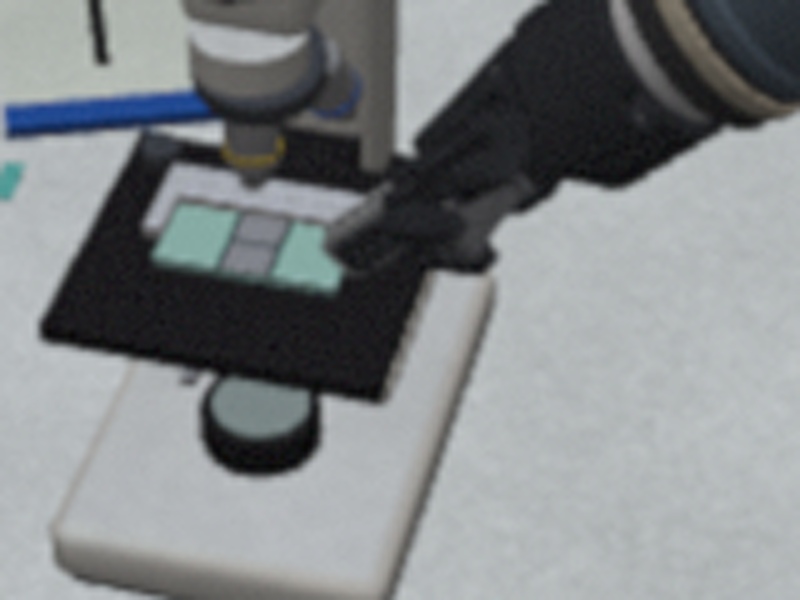

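Nearly at the jaw; creep on.

>>> play_rows:
  deltas:
    - [[1,-0.1,0],[0,0,0],1]
    - [[1,-0.1,0],[0,0,0],1]

```text
time: 15.33
ee_pos: [573.4, -120.9, 209.1]
ee_rot: [[-0.708, 0.092, 0.701], [0.065, 0.996, -0.064], [-0.704, 0.001, -0.711]]
contact_force: [-3.3, 0.5, 3.0]
width: 0.1
```

>>> play_rows:
  deltas:
    - [[1,-0.1,0],[0,0,0],1]
    - [[1,-0.1,0],[0,0,0],1]

```text
time: 15.5
ee_pos: [573.9, -120.9, 208.9]
ee_rot: [[-0.708, 0.092, 0.7], [0.066, 0.996, -0.064], [-0.703, 0.001, -0.711]]
contact_force: [-14.2, 2.1, 10.9]
width: -0.3
```

>>> play_rows:
  deltas:
    - [[1,-0.1,0],[0,0,0],1]
    - [[1,-0.1,0],[0,0,0],1]

```text
time: 15.67
ee_pos: [574.4, -120.9, 208.7]
ee_rot: [[-0.709, 0.092, 0.7], [0.066, 0.996, -0.064], [-0.703, 0.001, -0.712]]
contact_force: [-28.4, 4.3, 18.3]
width: -0.1
```

>>> play_rows:
  deltas:
    - [[-4,0.4,0],[0,0,0],1]
    - [[-16,1.5,1],[0,0,0],1]
    - [[-36,3.3,10],[0,0,0],1]
    - [[-60,5.5,30],[0,0,0],1]
    - [[-80,7,45],[0,0,0],1]

```text
time: 16.08
ee_pos: [493.9, -113.7, 254.1]
ee_rot: [[-0.709, 0.091, 0.7], [0.066, 0.996, -0.064], [-0.703, 0.001, -0.712]]
contact_force: [0.3, -0.2, 0.7]
width: 0.2
```

Run:
```python
from h import *
s=r.read_state();print(s["ee_pos"],s["qpos"].round(2),s["contact_force"].round(1))
im=r.camera("side")[:,:,::-1][130:250,242:402].copy();cv2.imwrite("pics/s18.png",cv2.resize(im,None,fx=5,fy=5,interpolation=2))
im=r.camera("top")[:,:,::-1][150:270,340:500].copy();cv2.imwrite("pics/t18.png",cv2.resize(im,None,fx=5,fy=5,interpolation=2))
```

```text
[ 493.91554315 -113.72135173  254.12530231] [-0.29 -0.23 -0.89  0.14  0.14 -0.14] [ 0.3 -0.2  0.7]
```

View pics/s18.png

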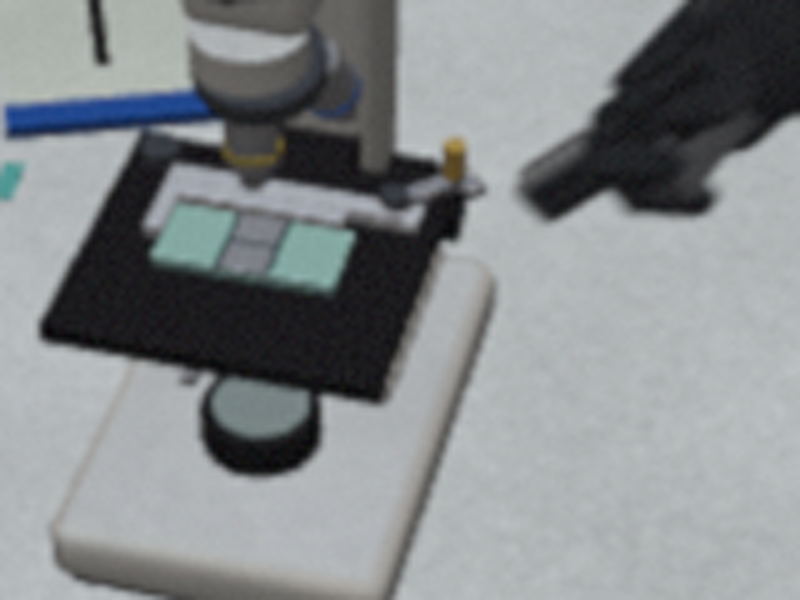

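View pics/t18.png

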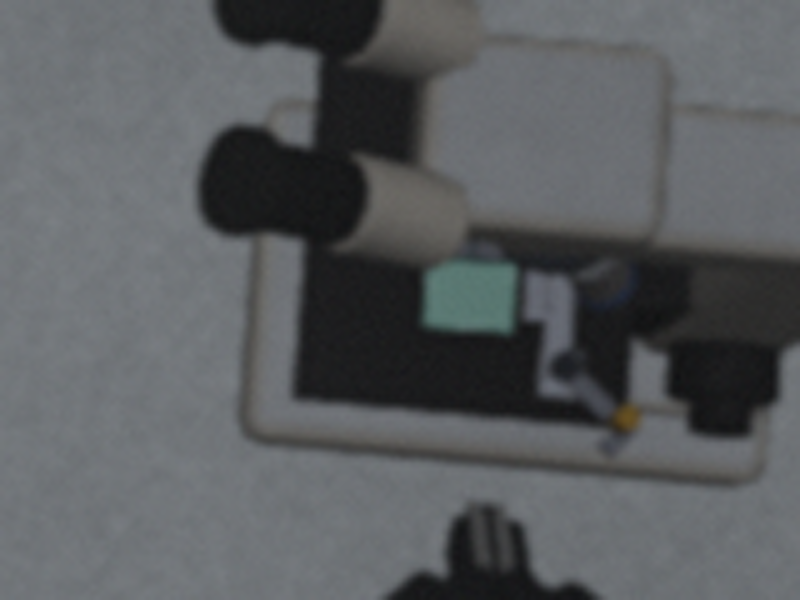

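Run:
```python
from h import *
T=lambda u,v:(340+(u+.5)/5-.5,150+(v+.5)/5-.5); S=lambda u,v:(242+(u+.5)/5-.5,130+(v+.5)/5-.5)
for n,p,z in (("top",T(422,327),155),("top",T(513,333),155),("top",T(517,268),155),("top",T(424.5,268),155),("top",T(522,318),156),("top",T(524,275),156),("side",S(357,234),155),("side",S(335,289),155),("side",S(180,203),155),("side",S(151,262),155)):
    print(n,tomic(onz(n,p,z)).round(1))
a=cv2.imread("pics/t18.png")[200:420,380:660]; cv2.imwrite("pics/t18z.png",cv2.convertScaleAbs(cv2.resize(a,None,fx=2.7,fy=2.7),alpha=1.6))
a=cv2.imread("pics/s18.png")[140:320,120:460]; cv2.imwrite("pics/s18z.png",cv2.convertScaleAbs(cv2.resize(a,None,fx=2.3,fy=2.3),alpha=1.3))
```

```text
top [-39.2  21.6   5. ]
top [-39.  -13.8   5. ]
top [-13.4 -13.9   5. ]
top [-16.  22.   5.]
top [-33.  -16.7   6. ]
top [-16.1 -16.6   6. ]
side [-39. -12.   5.]
side [-38.7  23.2   5. ]
side [ 36.5 -13.2   5. ]
side [37.1 25.5  5. ]
```

View pics/t18z.png

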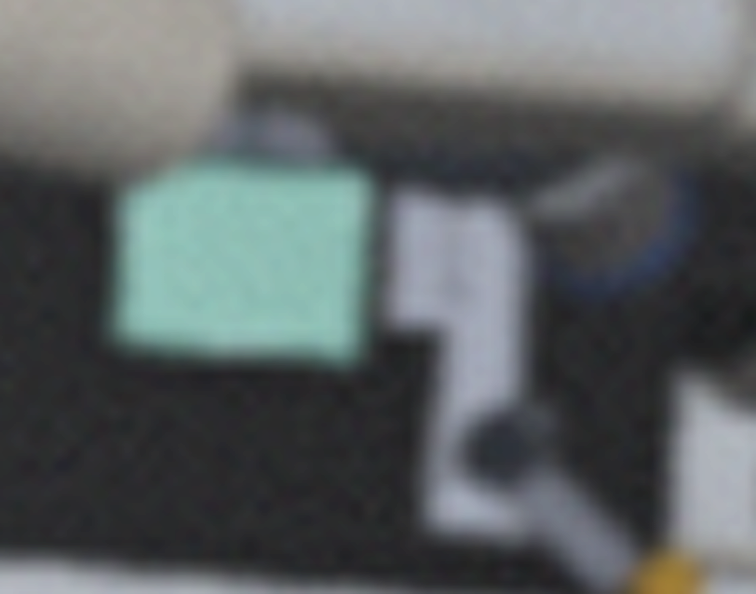

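View pics/s18z.png

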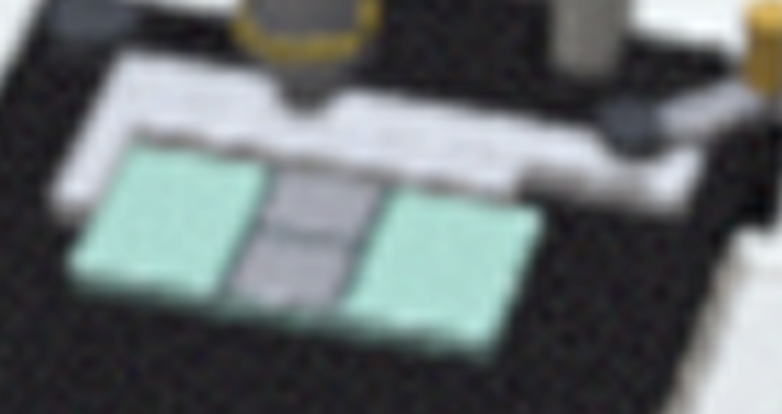

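Run:
```python
from h import *
off=(9,0,71)
delta(mic(-90,46,6),YAW,.78,off)
delta(mic(-4,46,2),YAW,.78,off)
delta(mic(-4,38,2),YAW,.78,off)
from kin import *
t,R=pose(mic(-4,38,2),YAW,.78,off); print(ik(np.hypot(t[0],t[1]),t[2],.78))
```

```text
t 16.18 TCP [ 494.2 -114.1  256.5] goal [529.7 -73.6 212.8] shift [ 35.5  40.5 -43.7] rot [0.001 0.004 0.   ] q [-0.3  -0.23 -0.89  0.14  0.14 -0.14] F [0.4 0.3 0.1] w 0.1
t 16.18 TCP [ 494.2 -114.1  256.5] goal [615.3 -81.5 208.8] shift [121.1  32.6 -47.7] rot [0.001 0.004 0.   ] q [-0.3  -0.23 -0.89  0.14  0.14 -0.14] F [0.4 0.3 0.1] w 0.1
t 16.18 TCP [ 494.2 -114.1  256.5] goal [614.6 -89.5 208.8] shift [120.4  24.7 -47.7] rot [0.001 0.004 0.   ] q [-0.3  -0.23 -0.89  0.14  0.14 -0.14] F [0.4 0.3 0.1] w 0.1
(array([ 0.09, -0.76, -0.07]), np.float64(0.0))
```

>>> play_rows:
  deltas:
    - [[5,20,0],[0,0,0],1]
    - [[10,40,-10],[0,0,0],1]
    - [[30,40,-30],[0,0,0],1]
    - [[45,39,-41],[0,0,0],1]
    - [[60,38,-42],[0,0,0],1]

```text
time: 16.6
ee_pos: [555.2, -75.4, 209.0]
ee_rot: [[-0.71, 0.091, 0.698], [0.065, 0.996, -0.063], [-0.701, 0.001, -0.713]]
contact_force: [-1.7, -0.8, -1.1]
width: 0.0
```

>>> play_rows:
  deltas:
    - [[15,-1.4,0],[0,0,0],1]
    - [[30,-2.8,0],[0,0,0],1]
    - [[45,-4.2,-1],[0,0,0],1]
    - [[58,-5.3,-3],[0,0,0],1]
    - [[61,-5.5,-5],[0,0,0],1]

```text
time: 17.02
ee_pos: [618.3, -81.7, 206.9]
ee_rot: [[-0.707, 0.091, 0.701], [0.065, 0.996, -0.064], [-0.704, 0.0, -0.71]]
contact_force: [-21.9, 0.8, 30.1]
width: 0.1
```

Run:
```python
from h import *
off=(9,0,71)
im=r.camera("side")[:,:,::-1][130:250,242:402].copy();cv2.imwrite("pics/s19.png",cv2.resize(im,None,fx=5,fy=5,interpolation=2))
delta(mic(-4,38,2),YAW,.78,off)
```

```text
t 17.07 TCP [618.  -81.7 207.1] goal [614.6 -89.5 208.8] shift [-3.4 -7.8  1.7] rot [-0.     0.002 -0.   ] q [-0.15  0.09 -0.75 -0.05  0.04 -0.04] F [-1.3  0.7  7.9] w 0.2
```

View pics/s19.png

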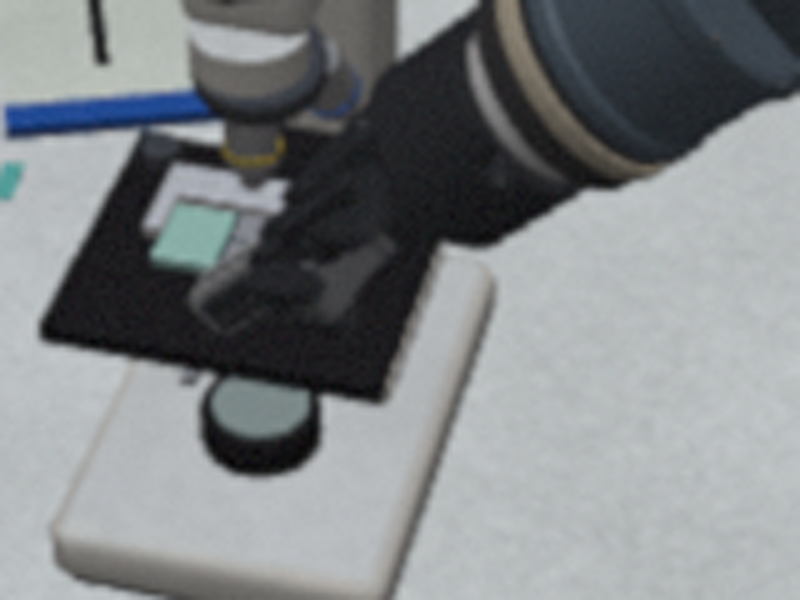

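>>> play_rows:
  deltas:
    - [[-1,0,2.2],[0,0,0],1]
    - [[-2,-3,2.2],[0,0,0],1]
    - [[-2,-6,2.2],[0,0,0],1]

```text
time: 17.32
ee_pos: [613.8, -87.6, 208.9]
ee_rot: [[-0.708, 0.091, 0.7], [0.065, 0.996, -0.064], [-0.703, 0.0, -0.711]]
contact_force: [-0.1, 0.3, -0.2]
width: 0.1
```

>>> play_rows:
  deltas:
    - [[0,-1.5,0],[0,0,0],1]
    - [[0,-3,0],[0,0,0],1]

```text
time: 17.48
ee_pos: [614.1, -90.9, 209.2]
ee_rot: [[-0.708, 0.092, 0.701], [0.066, 0.996, -0.064], [-0.704, 0.0, -0.711]]
contact_force: [0.3, -0.0, -0.4]
width: 0.2
```

Run:
```python
from h import *
off=(9,0,71)
im=r.camera("side")[:,:,::-1][130:250,242:402].copy();cv2.imwrite("pics/s20.png",cv2.resize(im,None,fx=5,fy=5,interpolation=2))
delta(mic(-4,38,2),YAW,.78,off)
```

```text
t 17.53 TCP [614.2 -91.1 209.3] goal [614.6 -89.5 208.8] shift [ 0.4  1.6 -0.5] rot [-0.     0.001  0.   ] q [-0.17  0.08 -0.75 -0.04  0.05 -0.05] F [-0.6  0.2  1. ] w -0.5
```

View pics/s20.png

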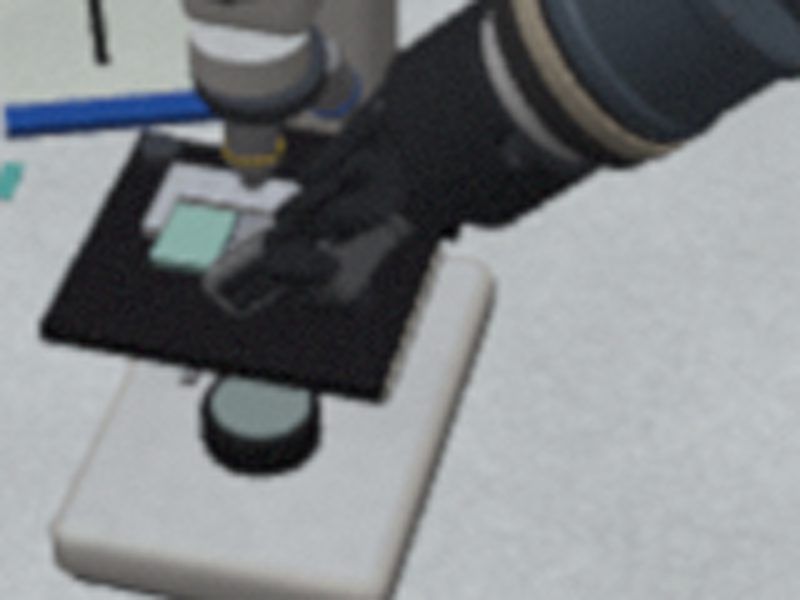

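>>> play_rows:
  deltas:
    - [[0,-1.5,0],[0,0,0],1]
    - [[0,-3,0],[0,0,0],1]
    - [[0,-4.5,0],[0,0,0],1]
    - [[0,-4.5,0],[0,0,0],1]

```text
time: 17.87
ee_pos: [614.4, -95.3, 209.4]
ee_rot: [[-0.707, 0.092, 0.701], [0.065, 0.996, -0.064], [-0.704, 0.0, -0.71]]
contact_force: [-0.5, 0.2, 0.4]
width: 0.3
```

Run:
```python
from h import *
off=(9,0,71)
im=r.camera("side")[:,:,::-1][130:250,242:402].copy();cv2.imwrite("pics/s21.png",cv2.resize(im,None,fx=5,fy=5,interpolation=2))
delta(mic(-4,32,2),YAW,.78,off)
```

```text
t 17.92 TCP [614.4 -95.3 209.4] goal [614.  -95.5 208.8] shift [-0.4 -0.2 -0.6] rot [-0.     0.001 -0.   ] q [-0.18  0.08 -0.75 -0.04  0.06 -0.06] F [ 0.7  0.3 -0.2] w -0.0
```

View pics/s21.png

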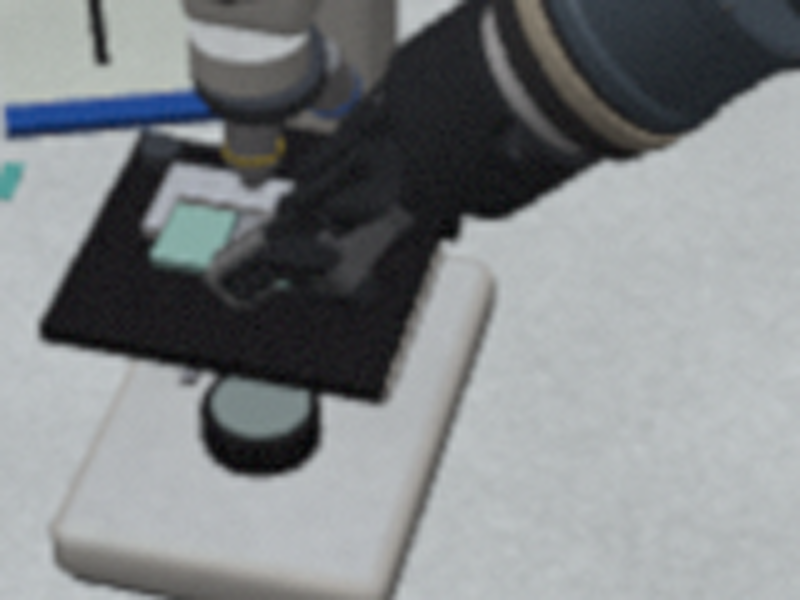

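>>> play_rows:
  deltas:
    - [[0,-1.5,0],[0,0,0],1]
    - [[0,-3,0],[0,0,0],1]
    - [[0,-4,0],[0,0,0],1]

```text
time: 18.17
ee_pos: [614.4, -99.2, 209.4]
ee_rot: [[-0.707, 0.092, 0.701], [0.065, 0.996, -0.064], [-0.704, 0.0, -0.71]]
contact_force: [1.2, 0.6, -0.3]
width: 0.0
```

Run:
```python
from h import *
off=(9,0,71)
im=r.camera("side")[:,:,::-1][130:250,242:402].copy();cv2.imwrite("pics/s22.png",cv2.resize(im,None,fx=5,fy=5,interpolation=2))
delta(mic(-4,28,2),YAW,.78,off)
```

```text
t 18.22 TCP [614.4 -99.3 209.4] goal [613.6 -99.5 208.8] shift [-0.8 -0.1 -0.6] rot [-0.     0.001 -0.   ] q [-0.19  0.08 -0.75 -0.04  0.07 -0.07] F [-0.4  0.5  0.5] w 0.0
```

View pics/s22.png

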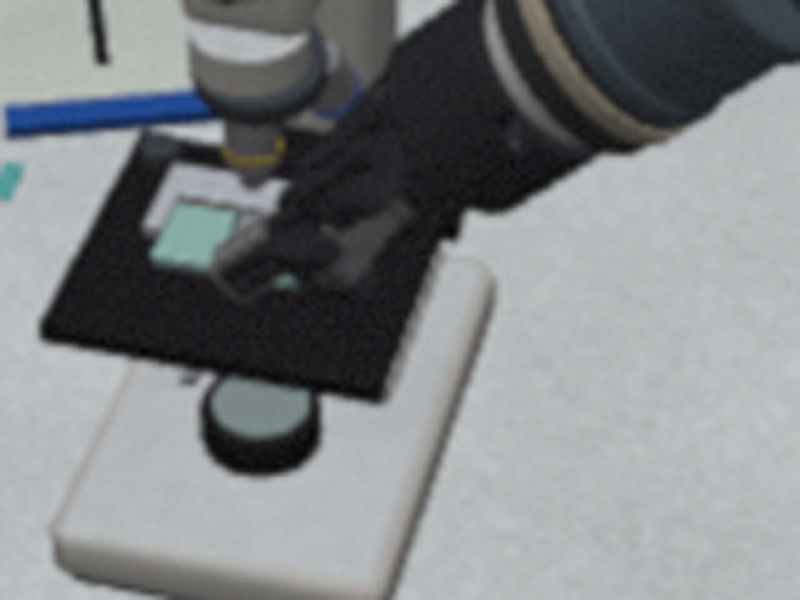

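>>> play_rows:
  deltas:
    - [[-4,2,0],[0,0,0],1]
    - [[-9,2,0],[0,0,0],1]
    - [[-11,1,0],[0,0,0],1]

```text
time: 18.47
ee_pos: [602.5, -97.8, 209.1]
ee_rot: [[-0.708, 0.091, 0.7], [0.065, 0.996, -0.064], [-0.703, 0.001, -0.711]]
contact_force: [-0.4, -1.0, 0.1]
width: 0.0
```

>>> play_rows:
  deltas:
    - [[0,-1,0],[0,0,0],1]
    - [[0,-2,0],[0,0,0],1]
    - [[0,-3,0],[0,0,0],1]

```text
time: 18.72
ee_pos: [603.4, -101.2, 209.5]
ee_rot: [[-0.707, 0.092, 0.701], [0.065, 0.996, -0.064], [-0.704, 0.001, -0.71]]
contact_force: [-0.1, 1.3, -0.3]
width: -0.1
```

>>> play_rows:
  deltas:
    - [[0,-1,0],[0,0,0],1]
    - [[0,-2,0],[0,0,0],1]
    - [[0,-3,0],[0,0,0],1]

```text
time: 18.97
ee_pos: [603.9, -103.3, 209.7]
ee_rot: [[-0.707, 0.089, 0.702], [0.065, 0.996, -0.061], [-0.704, 0.002, -0.71]]
contact_force: [4.7, 11.6, 0.3]
width: 0.0
```

Run:
```python
from h import *
off=(9,0,71)
im=r.camera("side")[:,:,::-1][130:250,242:402].copy();cv2.imwrite("pics/s23.png",cv2.resize(im,None,fx=5,fy=5,interpolation=2))
im=r.camera("top")[:,:,::-1][150:270,340:500].copy();cv2.imwrite("pics/t23.png",cv2.resize(im,None,fx=5,fy=5,interpolation=2))
delta(mic(-15,28,2),YAW,.78,off)
```

```text
t 19.07 TCP [ 604.  -103.2  209.7] goal [602.7 -98.4 208.8] shift [-1.3  4.8 -0.9] rot [-0.002  0.002 -0.003] q [-0.2   0.06 -0.77 -0.04  0.08 -0.08] F [4.  9.9 1.1] w -0.1
```

View pics/s23.png

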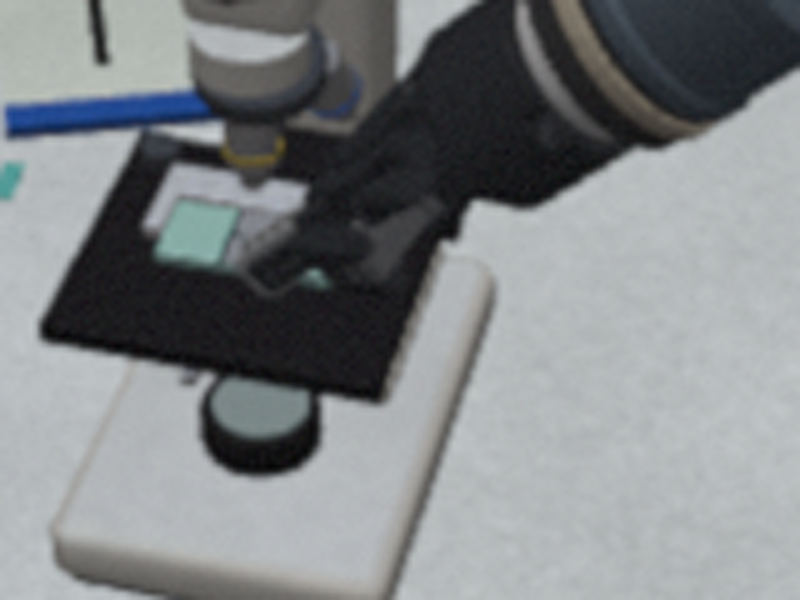

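View pics/t23.png

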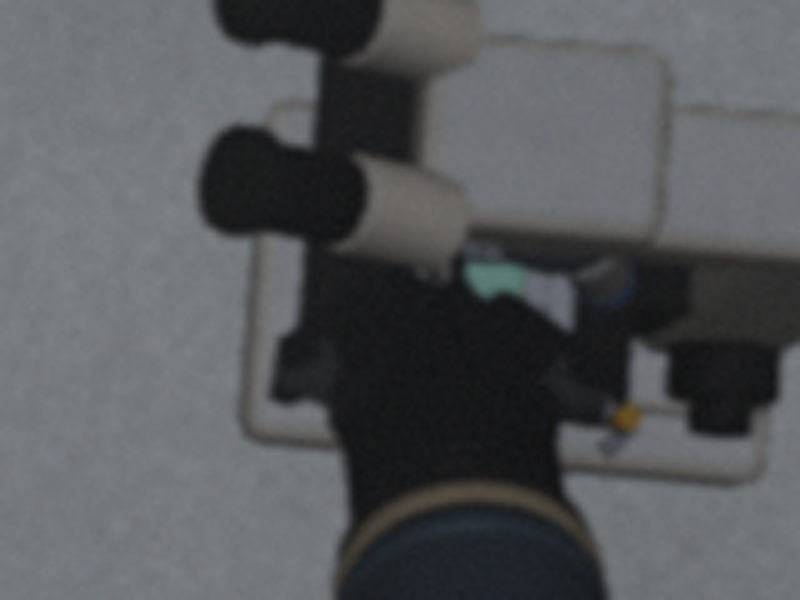

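>>> play_rows:
  deltas:
    - [[0,5,0],[0,0,0],1]
    - [[0,10,3],[0,0,0],1]
    - [[-20,12,10],[0,0,0],1]
    - [[-50,12,25],[0,0,0],1]
    - [[-85,12,40],[0,0,0],1]

```text
time: 19.48
ee_pos: [517.8, -91.7, 249.1]
ee_rot: [[-0.709, 0.091, 0.7], [0.065, 0.996, -0.064], [-0.703, 0.0, -0.712]]
contact_force: [-1.0, -0.1, 0.0]
width: 0.2
```

>>> play_rows:
  deltas:
    - [[-25,-15,0],[0,0,0],0.7]
    - [[-25,-25,0],[0,0,0],0.7]
    - [[-25,-30,0],[0,0,0],0.7]

```text
time: 19.73
ee_pos: [492.7, -122.9, 250.4]
ee_rot: [[-0.706, 0.093, 0.702], [0.066, 0.996, -0.066], [-0.705, -0.0, -0.709]]
contact_force: [1.2, -0.7, -0.2]
width: 25.3
```

Run:
```python
from h import *
off=(9,0,71)
im=r.camera("side")[:,:,::-1][130:250,242:402].copy();cv2.imwrite("pics/s24.png",cv2.resize(im,None,fx=5,fy=5,interpolation=2))
im=r.camera("top")[:,:,::-1][150:270,340:500].copy();cv2.imwrite("pics/t24.png",cv2.resize(im,None,fx=5,fy=5,interpolation=2))
delta(mic(-15,28,2),YAW,.78,off)
```

```text
t 19.83 TCP [ 493.8 -122.8  249.9] goal [602.7 -98.4 208.8] shift [108.9  24.3 -41.1] rot [-0.     0.001  0.001] q [-0.32 -0.22 -0.9   0.12  0.16 -0.16] F [ 0.5 -0.3 -0.4] w 25.4
```

View pics/s24.png

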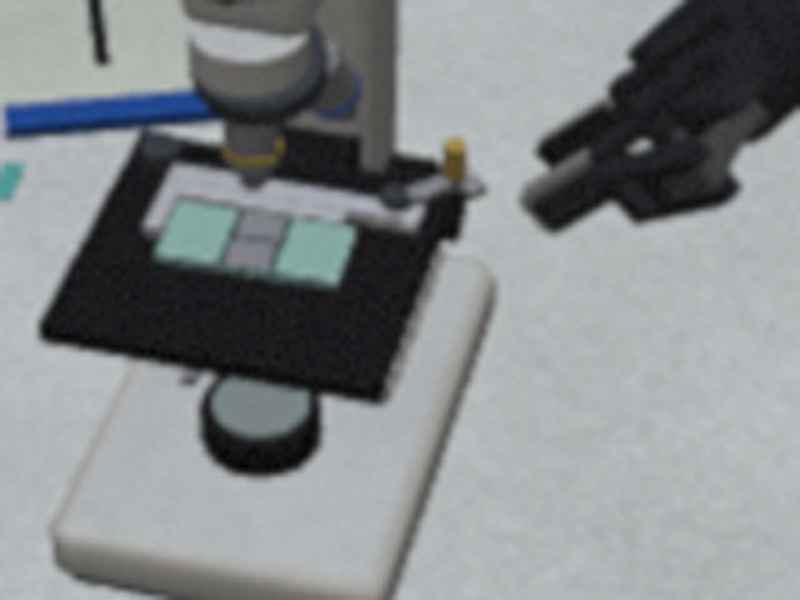

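View pics/t24.png

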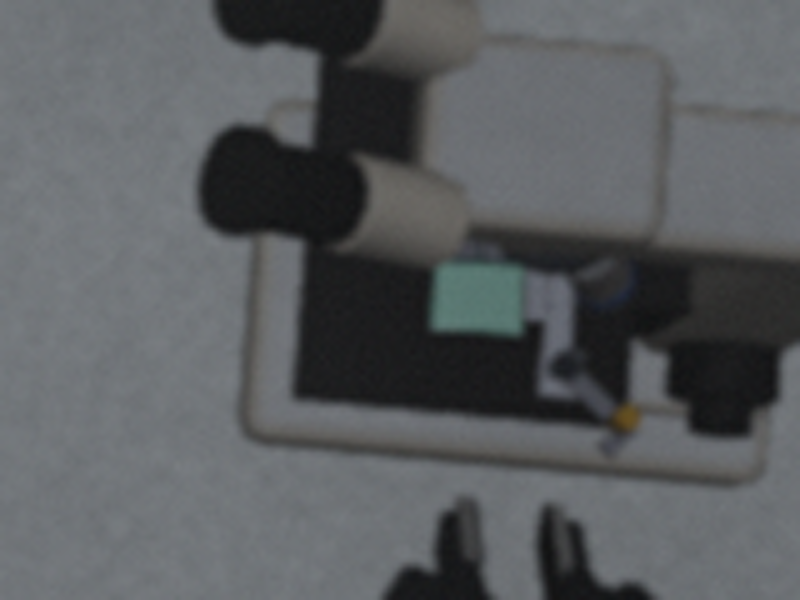

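Run:
```python
from h import *
off=(9,0,71); th=.782
delta(mic(-100,-55.5,11),YAW,th,off)
delta(mic(-70.5,-55.5,11),YAW,th,off)
s=r.read_state(); 
from kin import *
for p in ((-100,-55),(-80,-33),(-50,-4)):
    t,R=pose(mic(p[0],p[1],11),YAW,th,off); print(ik(np.hypot(t[0],t[1]),t[2],th))
pv=np.array([-50,-33.4]); k=lambda a:mic(*(pv+30*np.array([-np.sin(a),np.cos(a)])))
a=2.39; prev=k(a)
for i in range(5):
    out=[]
    for j in range(5):
        a-=.1; out.append((k(a)-prev)[:2].round(1).tolist())
    print(round(a,2),out); prev=k(a)
```

```text
t 19.83 TCP [ 493.8 -122.8  249.9] goal [ 510.3 -173.8  217.7] shift [ 16.5 -51.  -32.2] rot [-0.    -0.001  0.001] q [-0.32 -0.22 -0.9   0.12  0.16 -0.16] F [ 0.5 -0.3 -0.4] w 25.4
t 19.83 TCP [ 493.8 -122.8  249.9] goal [ 539.6 -176.5  217.7] shift [ 45.9 -53.7 -32.2] rot [-0.    -0.001  0.001] q [-0.32 -0.22 -0.9   0.12  0.16 -0.16] F [ 0.5 -0.3 -0.4] w 25.4
(array([-0.09, -0.91, -0.02]), np.float64(0.0))
(array([-0.06, -0.88, -0.03]), np.float64(0.0))
(array([-0.01, -0.84, -0.04]), np.float64(0.0))
1.89 [[-1.9, 2.3], [-3.5, 4.8], [-4.9, 7.5], [-6.0, 10.3], [-6.8, 13.2]]
1.39 [[-0.5, 3.0], [-0.8, 5.9], [-0.7, 8.9], [-0.3, 11.9], [0.3, 14.8]]
0.89 [[1.0, 2.8], [2.2, 5.6], [3.7, 8.2], [5.4, 10.6], [7.4, 12.9]]
0.39 [[2.2, 2.0], [4.6, 3.8], [7.1, 5.4], [9.9, 6.7], [12.7, 7.7]]
-0.11 [[2.9, 0.7], [5.9, 1.2], [8.9, 1.3], [11.9, 1.2], [14.8, 0.7]]
```

>>> play_rows:
  deltas:
    - [[0,-25,0],[0,0,0],0.7]
    - [[4,-50,-10],[0,0,0],0.7]
    - [[10,-51,-25],[0,0,0],0.7]
    - [[16,-51,-32],[0,0,0],0.7]
    - [[16,-51,-32],[0,0,0],0.7]

```text
time: 20.25
ee_pos: [509.8, -172.8, 215.1]
ee_rot: [[-0.71, 0.092, 0.699], [0.067, 0.996, -0.063], [-0.701, 0.002, -0.713]]
contact_force: [-0.4, 0.0, -0.4]
width: 25.7
```

Run:
```python
from h import *
off=(9,0,71)
im=r.camera("side")[:,:,::-1][130:250,242:402].copy();cv2.imwrite("pics/s25.png",cv2.resize(im,None,fx=5,fy=5,interpolation=2))
im=r.camera("top")[:,:,::-1][150:270,340:500].copy();cv2.imwrite("pics/t25.png",cv2.resize(im,None,fx=5,fy=5,interpolation=2))
delta(mic(-70.5,-55.5,11),YAW,.782,off)
```

```text
t 20.35 TCP [ 509.7 -172.5  216.9] goal [ 539.6 -176.5  217.7] shift [30.  -3.9  0.9] rot [-0.001 -0.003 -0.001] q [-0.43 -0.09 -0.89  0.02  0.24 -0.25] F [-0.4 -0.4  0.2] w 25.6
```

View pics/s25.png

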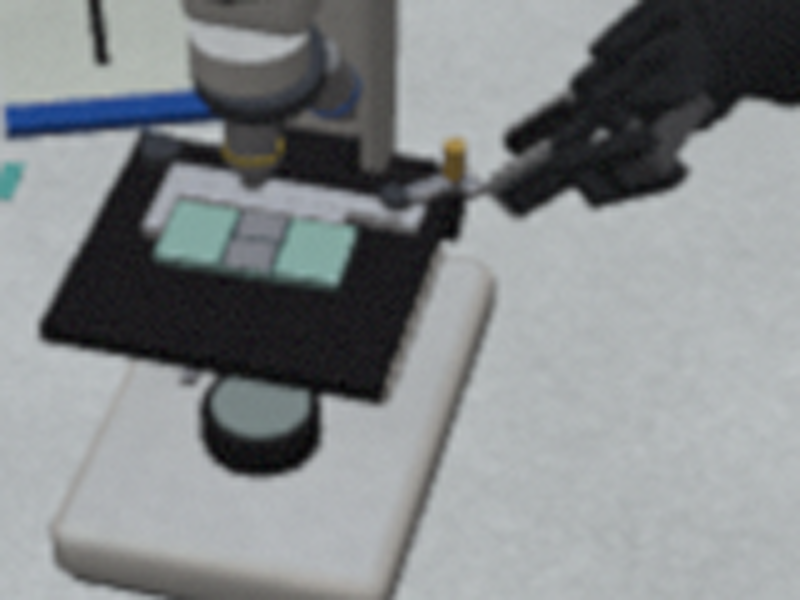

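View pics/t25.png

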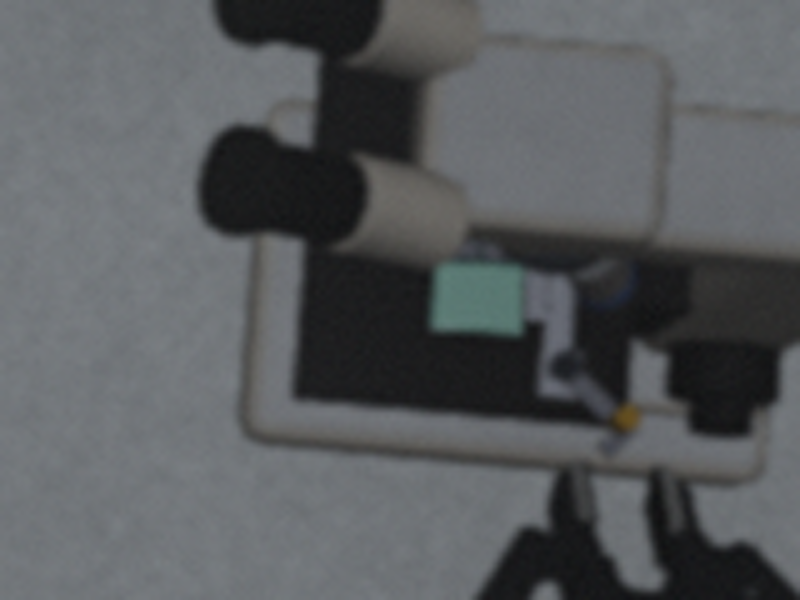

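>>> play_rows:
  deltas:
    - [[8,-1.2,2],[0,0,0],0.7]
    - [[16,-2.4,2],[0,0,0],0.7]
    - [[24,-3.3,2],[0,0,0],0.7]
    - [[30,-4,1.5],[0,0,0],0.7]
    - [[30,-4,1],[0,0,0],0.7]

```text
time: 20.77
ee_pos: [540.8, -177.2, 218.9]
ee_rot: [[-0.707, 0.091, 0.701], [0.065, 0.996, -0.064], [-0.704, 0.0, -0.71]]
contact_force: [0.4, -0.7, 1.7]
width: 26.0
```

Run:
```python
from h import *
off=(9,0,71)
im=r.camera("side")[:,:,::-1][130:250,242:402].copy();cv2.imwrite("pics/s26.png",cv2.resize(im,None,fx=5,fy=5,interpolation=2))
im=r.camera("top")[:,:,::-1][150:270,340:500].copy();cv2.imwrite("pics/t26.png",cv2.resize(im,None,fx=5,fy=5,interpolation=2))
delta(mic(-70.5,-55.5,11),YAW,.782,off)
```

```text
t 20.87 TCP [ 539.5 -176.9  218.1] goal [ 539.6 -176.5  217.7] shift [ 0.2  0.5 -0.4] rot [-0.001 -0.002 -0.001] q [-0.41 -0.03 -0.83  0.01  0.22 -0.23] F [-0.3 -0.2  0.3] w 25.6
```

View pics/s26.png

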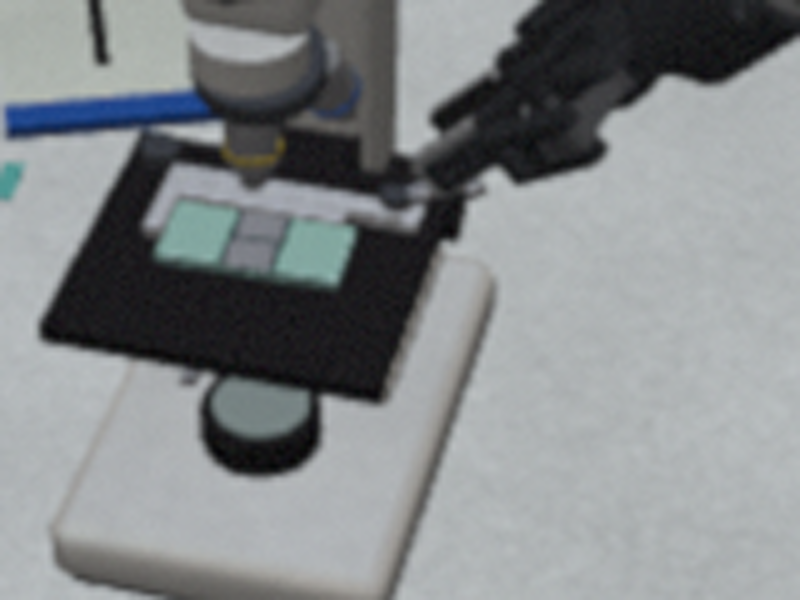

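View pics/t26.png

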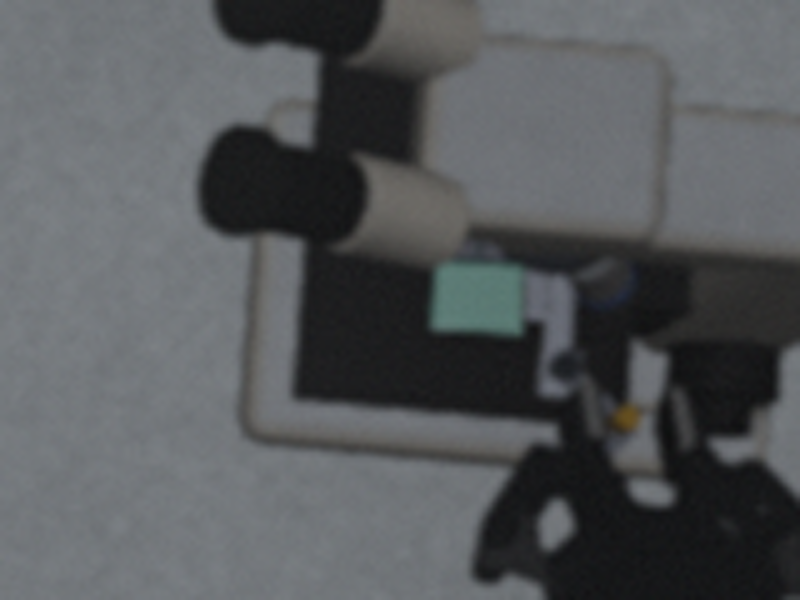

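>>> play_rows:
  deltas:
    - [[0,1,0],[0,0,0],1]
    - [[0,1,0],[0,0,0],1]
    - [[0,1,0],[0,0,0],1]
    - [[0,1,0],[0,0,0],1]
  force: 20

```text
time: 21.2
ee_pos: [538.8, -176.7, 218.2]
ee_rot: [[-0.708, 0.093, 0.7], [0.066, 0.996, -0.066], [-0.703, -0.001, -0.711]]
contact_force: [-3.4, -5.4, -0.4]
width: 8.8
```

>>> play_rows:
  deltas:
    - [[-1.9,2.3,0],[0,0,0],1]
    - [[-3.5,4.8,0],[0,0,0],1]
    - [[-4.9,7.5,0],[0,0,0],1]
    - [[-6,10.3,0],[0,0,0],1]
    - [[-6.8,13.2,0],[0,0,0],1]

```text
time: 21.62
ee_pos: [531.6, -163.8, 218.1]
ee_rot: [[-0.708, 0.095, 0.7], [0.067, 0.996, -0.067], [-0.703, -0.001, -0.711]]
contact_force: [-9.5, -8.7, 0.8]
width: 8.8
```

Run:
```python
from h import *
im=r.camera("top")[:,:,::-1][150:270,340:500].copy();cv2.imwrite("pics/t27.png",cv2.resize(im,None,fx=5,fy=5,interpolation=2))
s=r.read_state();print(s["ee_pos"],s["contact_force"],s["width"])
```

```text
[ 531.38413386 -163.38527848  217.97335893] [-12.82718689  -6.33056659   7.2676415 ] 8.222095643104057
```

View pics/t27.png

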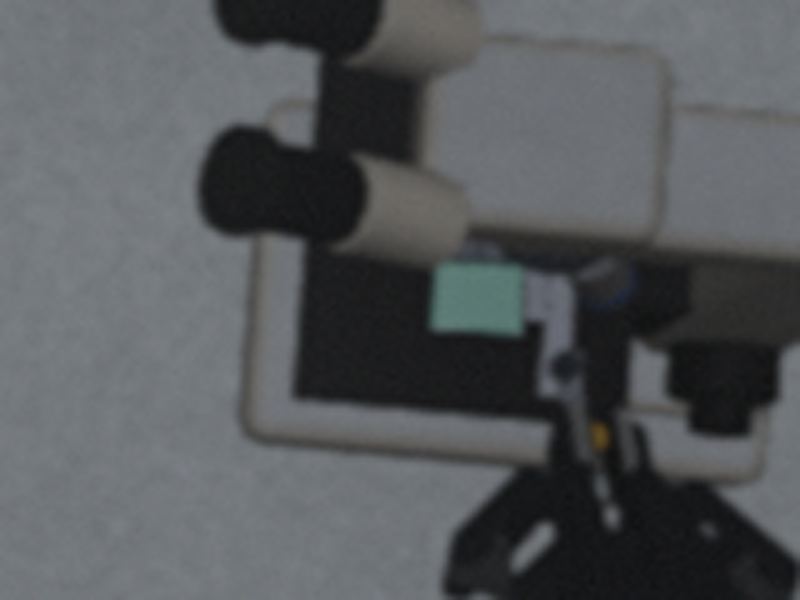

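>>> play_rows:
  deltas:
    - [[-0.5,3,0],[0,0,0],1]
    - [[-0.8,5.9,0],[0,0,0],1]
    - [[-0.7,8.9,0],[0,0,0],1]
    - [[-0.3,11.9,0],[0,0,0],1]
    - [[0.3,14.8,0],[0,0,0],1]

```text
time: 22.08
ee_pos: [532.4, -148.2, 218.2]
ee_rot: [[-0.708, 0.093, 0.7], [0.066, 0.996, -0.065], [-0.703, 0.0, -0.711]]
contact_force: [1.2, -5.0, -3.5]
width: 8.3
```

>>> play_rows:
  deltas:
    - [[1,2.8,0],[0,0,0],1]
    - [[2.2,5.6,0],[0,0,0],1]
    - [[3.7,8.2,0],[0,0,0],1]
    - [[5.4,10.6,0],[0,0,0],1]
    - [[7.4,12.9,0],[0,0,0],1]

```text
time: 22.5
ee_pos: [540.4, -135.0, 218.4]
ee_rot: [[-0.707, 0.092, 0.701], [0.065, 0.996, -0.064], [-0.704, 0.0, -0.71]]
contact_force: [-3.8, -1.6, 0.9]
width: 8.7
```

Run:
```python
from h import *
im=r.camera("top")[:,:,::-1][150:270,340:500].copy();cv2.imwrite("pics/t28.png",cv2.resize(im,None,fx=5,fy=5,interpolation=2))
im=r.camera("side")[:,:,::-1][130:250,242:402].copy();cv2.imwrite("pics/s28.png",cv2.resize(im,None,fx=5,fy=5,interpolation=2))
s=r.read_state();print(s["ee_pos"],s["contact_force"],s["width"])
```

```text
[ 540.58834852 -134.80138247  218.4258136 ] [-0.23572585 -3.22338454 -1.34817123] 8.581841120475172
```

View pics/t28.png

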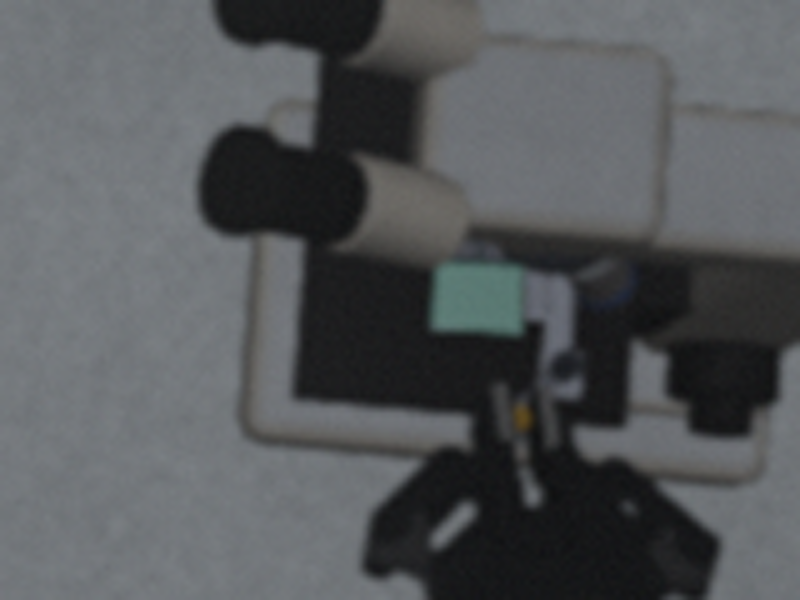

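View pics/s28.png

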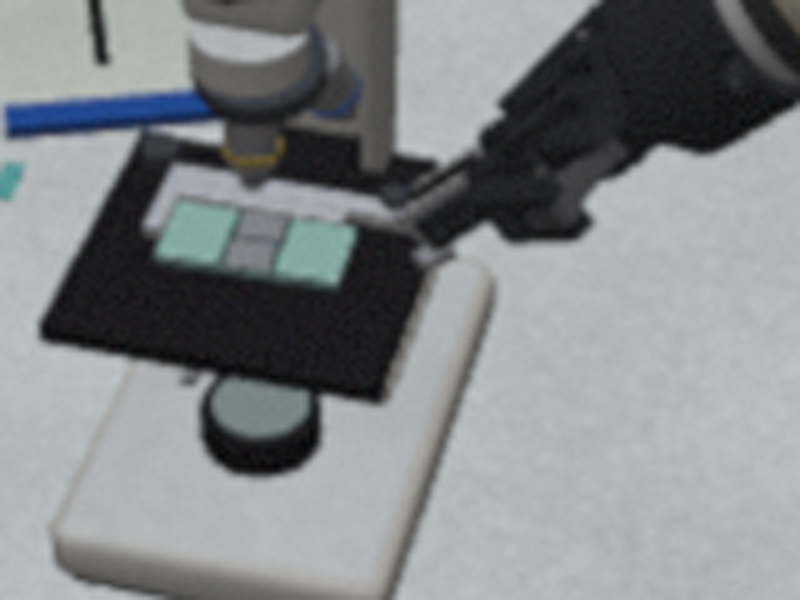

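>>> play_rows:
  deltas:
    - [[2.2,2,0],[0,0,0],1]
    - [[4.6,3.8,0],[0,0,0],1]
    - [[7.1,5.4,0],[0,0,0],1]
    - [[9.9,6.7,0],[0,0,0],1]
    - [[12.7,7.7,0],[0,0,0],1]

```text
time: 23.02
ee_pos: [553.3, -127.6, 218.5]
ee_rot: [[-0.707, 0.092, 0.701], [0.065, 0.996, -0.065], [-0.704, 0.0, -0.71]]
contact_force: [-2.2, -6.8, 0.4]
width: 8.8
```

>>> play_rows:
  deltas:
    - [[2.9,0.7,0],[0,0,0],1]
    - [[5.9,1.2,0],[0,0,0],1]
    - [[8.9,1.3,0],[0,0,0],1]

```text
time: 23.27
ee_pos: [562.2, -126.4, 218.6]
ee_rot: [[-0.707, 0.092, 0.701], [0.065, 0.996, -0.065], [-0.704, -0.0, -0.71]]
contact_force: [-4.7, -7.3, 1.1]
width: 8.7
```

>>> play_rows:
  deltas:
    - [[1.5,0,0],[0,0,0],1]
    - [[2,-0.1,0],[0,0,0],1]

```text
time: 23.43
ee_pos: [564.3, -126.6, 218.6]
ee_rot: [[-0.707, 0.092, 0.701], [0.065, 0.996, -0.065], [-0.704, -0.0, -0.71]]
contact_force: [-2.2, -5.3, 2.9]
width: 8.6
```

Run:
```python
from h import *
im=r.camera("top")[:,:,::-1][150:270,340:500].copy();cv2.imwrite("pics/t29.png",cv2.resize(im,None,fx=5,fy=5,interpolation=2))
im=r.camera("side")[:,:,::-1][130:250,242:402].copy();cv2.imwrite("pics/s29.png",cv2.resize(im,None,fx=5,fy=5,interpolation=2))
s=r.read_state();print(s["ee_pos"],s["contact_force"],s["width"])
```

```text
[ 564.20663503 -126.55996191  218.57910122] [-1.12609845 -6.71054123 -1.00149123] 8.683040205748702
```

View pics/t29.png

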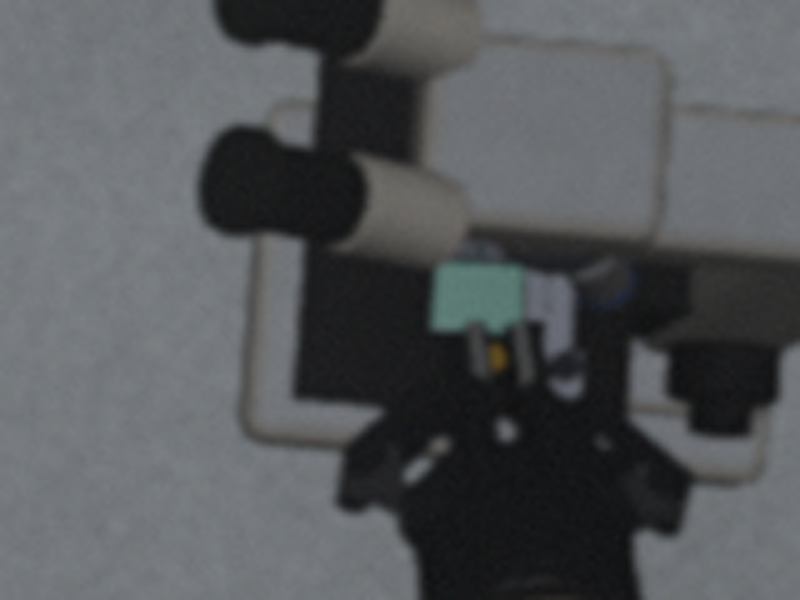

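View pics/s29.png

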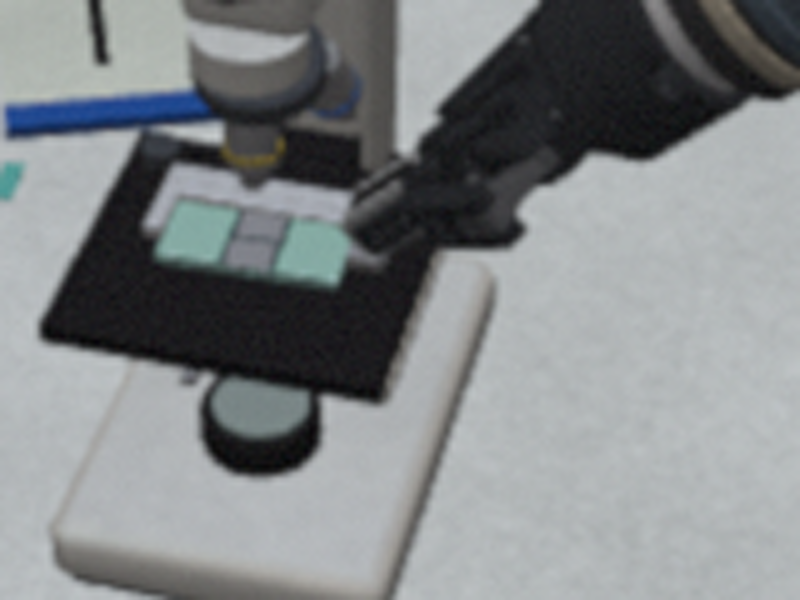

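Nearly shut; continue in small +x steps until the stop is felt.

>>> play_rows:
  deltas:
    - [[1,-0.1,0],[0,0,0],1]
    - [[2,-0.2,0],[0,0,0],1]

```text
time: 23.7
ee_pos: [565.7, -126.6, 218.3]
ee_rot: [[-0.708, 0.092, 0.7], [0.066, 0.996, -0.065], [-0.703, 0.0, -0.711]]
contact_force: [-22.0, -2.6, 13.5]
width: 8.6
```

>>> play_rows:
  deltas:
    - [[1,-0.1,0],[0,0,0],1]
    - [[2,-0.3,0],[0,0,0],1]

```text
time: 23.87
ee_pos: [567.5, -126.8, 218.2]
ee_rot: [[-0.708, 0.092, 0.7], [0.066, 0.996, -0.064], [-0.703, 0.0, -0.711]]
contact_force: [-22.3, -2.0, 10.9]
width: 8.4
```

>>> play_rows:
  deltas:
    - [[1,-0.1,0],[0,0,0],1]
    - [[1,-0.2,0],[0,0,0],1]

```text
time: 24.03
ee_pos: [568.4, -127.0, 218.1]
ee_rot: [[-0.708, 0.092, 0.7], [0.066, 0.996, -0.064], [-0.703, 0.001, -0.711]]
contact_force: [-20.3, -0.0, 12.1]
width: 8.6
```

Run:
```python
from h import *
im=r.camera("top")[:,:,::-1][150:270,340:500].copy();cv2.imwrite("pics/t30.png",cv2.resize(im,None,fx=5,fy=5,interpolation=2))
s=r.read_state();print(s["ee_pos"],s["contact_force"],s["width"], tomic(s["ee_pos"]+s["ee_rot"]@np.array([9,0,71.])))
```

```text
[ 568.35009029 -126.91304483  218.1331946 ] [-19.61829084  -1.27636646  11.12850985] 8.493195300874005 [-46.59124244  -3.4636522   11.31581503]
```

View pics/t30.png

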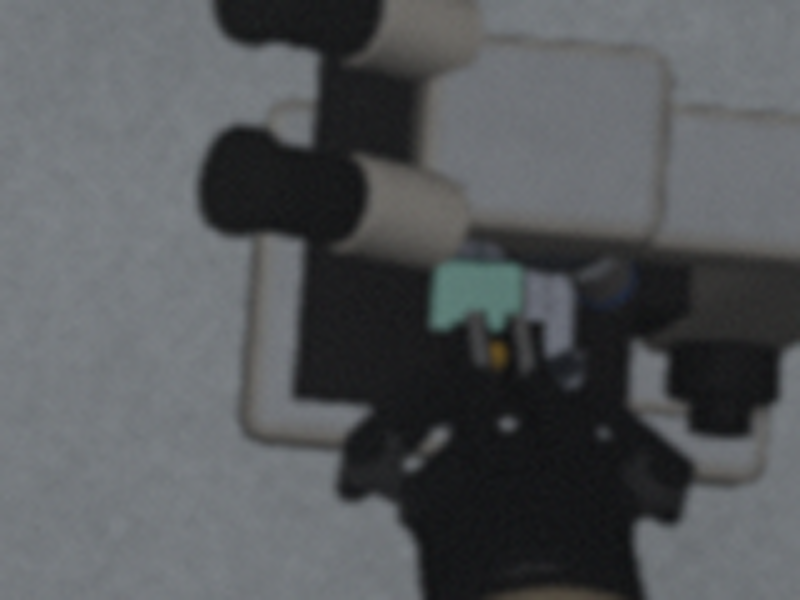

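>>> play_rows:
  deltas:
    - [[0,0,0],[0,0,0],0.7]
    - [[0,0,0],[0,0,0],0.7]
    - [[0,0,0],[0,0,0],0.7]

```text
time: 24.33
ee_pos: [569.2, -126.7, 218.5]
ee_rot: [[-0.707, 0.091, 0.701], [0.065, 0.996, -0.063], [-0.704, 0.001, -0.71]]
contact_force: [-0.1, -0.4, -0.1]
width: 25.5
```

>>> play_rows:
  deltas:
    - [[-10,0.9,8],[0,0,0],0.7]
    - [[-25,2.3,22],[0,0,0],0.7]
    - [[-50,4.6,40],[0,0,0],0.7]
    - [[-75,7,50],[0,0,0],0.7]
    - [[-90,8,50],[0,0,0],0.7]

```text
time: 24.75
ee_pos: [478.1, -118.7, 270.6]
ee_rot: [[-0.706, 0.091, 0.703], [0.065, 0.996, -0.064], [-0.706, 0.0, -0.709]]
contact_force: [0.9, -0.5, 0.5]
width: 25.7
```

Run:
```python
from h import *
im=r.camera("top")[:,:,::-1][150:270,340:500].copy();cv2.imwrite("pics/t31.png",cv2.resize(im,None,fx=5,fy=5,interpolation=2))
im=r.camera("side")[:,:,::-1];cv2.imwrite("pics/s31f.png",im); im=im[130:250,242:402].copy();cv2.imwrite("pics/s31.png",cv2.resize(im,None,fx=5,fy=5,interpolation=2))
s=r.read_state();print(s["ee_pos"],s["contact_force"],s["width"])
```

```text
[ 477.55236931 -118.74963203  269.03986979] [ 1.37250619  0.24610334 -0.47566122] 25.409918323701934
```

View pics/t31.png

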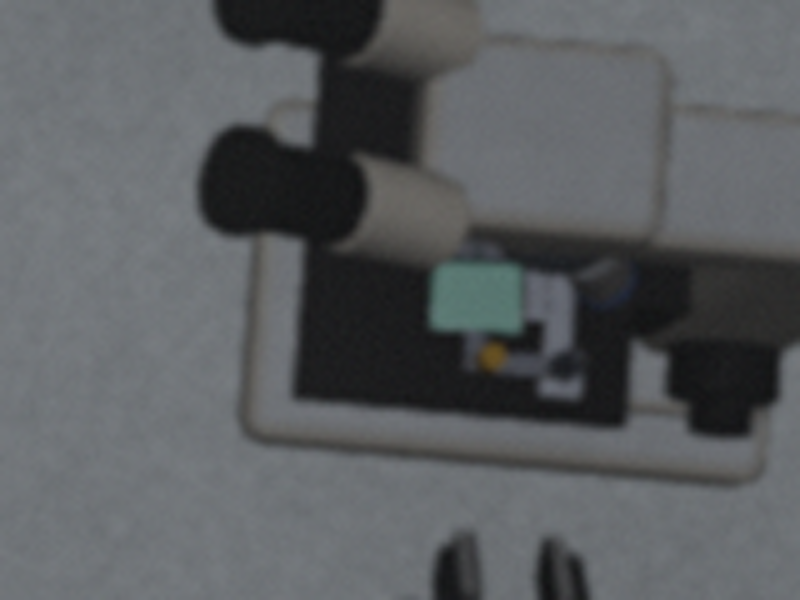

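View pics/s31.png

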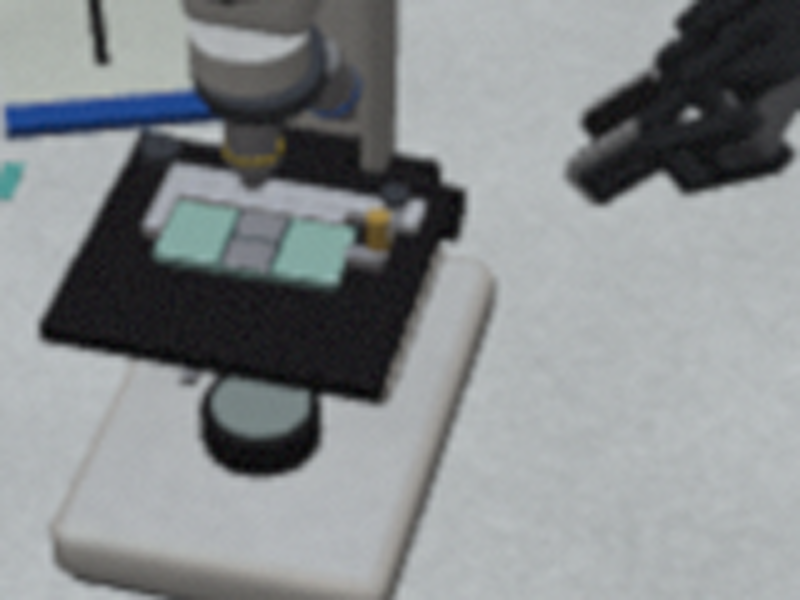

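Run:
```python
from h import *
T=lambda u,v:(340+(u+.5)/5-.5,150+(v+.5)/5-.5); S=lambda u,v:(242+(u+.5)/5-.5,130+(v+.5)/5-.5)
k=tomic(onz("top",T(493,355),174.5)); k2=tomic(onz("side",S(378,214),174.5)); p=tomic(onz("top",T(567,363),158.5))
for q in (k,k2): d=q-p; print(q.round(1),p.round(1),np.arctan2(-d[0],d[1]).round(3))
for n,p,z in (("top",T(429,328),155),("top",T(522,333),155),("top",T(524,268),155),("side",S(354,229),155),("side",S(336,284),155),("side",S(180,201),155),("side",S(154,260),155)): print(n,tomic(onz(n,p,z)).round(1))
```

```text
[-51.   -3.1  24.5] [-49.7 -34.6   8.5] 0.042
[-49.7  -3.3  24.5] [-49.7 -34.6   8.5] 0.002
top [-39.4  18.9   5. ]
top [-38.7 -17.2   5. ]
top [-13.2 -16.6   5. ]
side [-37.1 -14.8   5. ]
side [-38.3  20.2   5. ]
side [ 36.9 -14.5   5. ]
side [36.3 24.   5. ]
```

View pics/s31f.png

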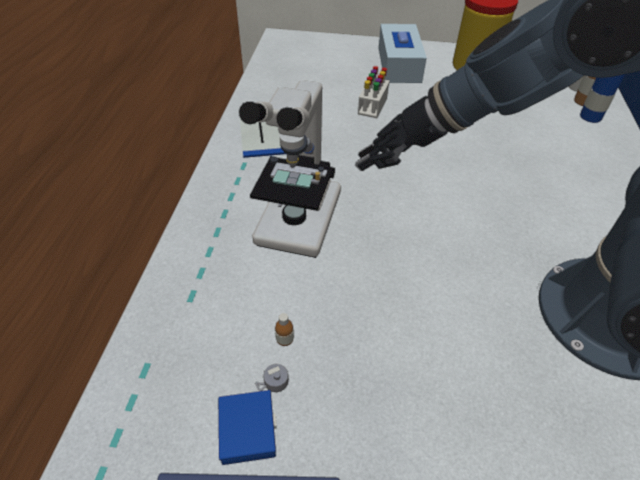

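The clip reads 0.00 to 0.04 rad, the chamber is home, the bystanders are where they started, and the robot is clear. I'm handing in.

Run:
```python
from plant import r
print(r.finish_job())
```

```text
the job is handed in; nothing more can be done
None
```

The chamber is home in the holder and the clip is shut, but one force spike early in the run may count as a failure. I handed the job in at about 25 s, and it reported no verdict.

**What I did:** I gripped the chamber by its near end and set it flat on the stage in front of the holder. I pushed it along the rail until it met the jaw, where the push force rose to about 28 N. Then I nudged it sideways against the rail, gripped the knob, and swung the clip to its stop before backing clear.

**Last checks (both cameras):**

| Check | Result | Limit |
|---|---|---|
| Clip angle | about 0.00 rad (side) and 0.04 rad (top) | 0.15 rad |
| Chamber along the rail | within about 1–1.5 mm of home | 4 mm |
| Chamber across the rail | about 1 mm off (top); about 3–4 mm (side) | 4 mm |

The two cameras disagree across the rail. The side camera had read the rail itself about 3 mm off, and the top view shows the chamber flush against it, so I trust the top view. The bystanders look unmoved and nothing was touching the robot.

**What went wrong:**
- **Force spike:** at about 2.5 s, while I was tilting the empty gripper over the bench, joint 3 ran onto its limit. The force sensor briefly read about 175 N, over the 120 N wrist limit. I backed off at once, but this may count against the run.
- **Missed push:** the first push passed over the top of the chamber without moving it. Finding the tip height then pressed on it with about 15 N.
- **Stage contact:** a fingertip touched the stage with about 37 N while I was lining up the sideways nudge. In that pose the gripper was also close to the turret, but I felt no contact with the optics.

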